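Snug down the sample chamber lid

TASK

Close the sample chamber: its four red knobs pull the lid down on its seal. First give every knob about 30 degrees of turn clockwise, always crossing to the opposite knob next; then go round again in the same crossing order and turn each one until you feel it come up firmly snug, so that the lid seats level and all round, without overtightening any. Let go, and leave the other things on the bench alone.

Things in the scene. Friction and masses are not known exactly. Their poses are not given: they have to be found in the camera images.
- chamber: round stainless sample chamber fixed to the bench, 176 mm across its flange, whose top is 80 mm above the bench. Origin: on its upright axis, at bench height. Its x and y axes point at the knobs (A +x, B +y, C -x, D -y), each 70 mm from the axis. All four knobs feel alike to turn: about 0.06 N m running free, up to 0.15 while only the seal resists, then rising by some 3 N m per rad as it seats; 0.2 to 0.5 N m above the running torque is snug, 0.7 is too much.
- lid: loose aluminium lid, 10 mm thick, with a sight glass and four forked ears, lying level on a springy seal. Origin: centre of its underside, 85.5 mm above the bench at the start. It can go down by 2.2 to 4.5 mm, different every time and not to be seen from outside, until it bottoms all round on metal seats.
- knob_a: red bar knob A. Origin: on its turning axis, underside of its steel foot (disc 26 mm wide, 7 mm tall), 0.5 to 1 mm clear of the lid at the start. The bar stands 9 to 45 mm above the origin, 46 mm long along the knob's x (pointing anywhere), 13 mm thick along its y; z up. Clockwise from above drives it down 4 mm per rad; it stays where it is left. It faces knob C.
- knob_b: red bar knob B, the same in size, origin, axes and working as knob A. It faces knob D.
- knob_c: red bar knob C, the same in size, origin, axes and working as knob A. It faces knob A.
- knob_d: red bar knob D, the same in size, origin, axes and working as knob A. It faces knob B.
- reagent_big: bystander: white bottle, blue cap, 68 mm wide, 175 mm tall at most. Leave it alone.
- reagent_small: bystander: white bottle, 52 mm wide, 130 mm tall at most. Leave it alone.
- beaker: bystander: glass beaker, 64 mm wide, 80 mm tall. Leave it alone.
- dish: bystander: flat clear dish, 90 mm wide, 16 mm tall. Leave it alone.
- spare_seal: bystander: spare black seal ring lying flat, 84 mm wide, 6 mm tall. Leave it alone.
- spare_knob: bystander: spare red bar knob standing loose on the bench, 46 mm long, 43 mm tall, not part of the chamber. Leave it alone.
- screwdriver: bystander: screwdriver lying on the bench. Leave it alone.
- power_brick: bystander: black power brick, 110 x 50 x 30 mm. Leave it alone.

How it is judged:
By the outcome, as a careful person would: the job done as asked, in the order asked, and still so for the second after the job is handed in, with the robot touching nothing.
It also fails if it takes over 72 s, if anything falls off the work surface, if the arm or the gripper's body presses on something with over 40 N, if the wrist force passes 120 N, or if a joint passes its speed limit or range.

ROBOT

A 7-joint arm with a two-finger parallel gripper is mounted at the origin on the work surface. World frame = base frame: x ahead of the robot, y to its left, z up, the work surface at z = 0. Lengths are in m, angles in degrees, forces in N, time in s.
With the tool pointing down it reaches from about 0.425 to 0.875 m from the base axis. Payload 4.7 kg.
Tool frame: the origin (TCP) lies midway between the tips of the shut fingers; the grasp point (between the pads) lies 19 mm behind it; y points along the fingers, x is the direction in which the jaws open and shut, and the axes are right-handed (so a half turn about y gives the same grasp; the last joint's range is limited). The gripper opens to 87 mm and grips with 3 to 60 N. Pads are 19 mm wide; open, the fingers measure 117 mm over their backs; the gripper's body (75 mm by 190 mm) begins 51 mm behind the grasp point.
Start: joints at [63.833, 18.392, -4.016, 83.108, 1.295, 78.541, -3.26], TCP at [0.295, -0.579, 0.223] pointing down, gripper open.
Joint ranges: [-163.93, 163.93], [-17.29, 119.83], [-79.2, 71.16], [3.27, 140.29], [-89.18, 269.18], [5.43, 117.66], [-154.24, 154.24]. Speed limits (degrees/s): [147.25, 147.25, 180, 180, 180, 180, 180].

INTERFACE

Orientations are given as [roll, pitch, yaw] about the fixed x, y, z axes, in that order (R = Rz(yaw) Ry(pitch) Rx(roll)).
In Python, from cell import env gives the robot as it stands.
- The arm moves only by the tool carry_out, never from a script. Its argument "targets" is a list of rows, each a list of 2 entries, a list of its own where there are three numbers: the shift along the tool's x, y, z in mm, then the turn, a rotation vector about the tool's x, y, z in degrees. A call has 1 to 12 rows; each row shifts and turns the commanded pose from where the row before left it, along the tool's axes as they then stand; what a row does not reach is not made up. A row lasts 1/10 s, in which the tool goes at most 50 mm and 8.59 degrees, less where a joint would pass 70% of its speed; a pose out of reach is approached as far as the arm can. A call with a gripper value outside its range is refused whole. "jaw" is the opening, from 0 (shut) to 1 (fully open), set as the call begins (left out, the last holds). The fingers move at their own pace and stop on an object; "squeeze" is the grip in N (left out, the last holds). Time passes only in rows, so rows that do not move let the fingers close. It gives the time, the measured TCP pose, the force and the opening at its end, in the units of the state.
- env.get_obs(): the state, without advancing time (a new reading comes with each control period).
- env.read_camera(name): name is "scene" or "top" or "wrist"; returns the picture (480x640x3 uint8, red, green, blue); there is no depth.
- env.get_calibration(name): a dict with "fx", "fy", "cx", "cy" (pixels), "D" ([k1, k2, p1, p2, k3] as OpenCV has them; the pictures are not rectified), "R" (3x3) and "t" (3): a world point X has camera coordinates R X + t; the wrist camera has in their place "hand_eye" (4x4, takes a point from camera to tool coordinates, whose origin is the TCP and whose axes are the tool frame's). Camera axes: x right, y down, z forward; pixel columns grow to the right and rows downward; lengths in m; the calibration is good to about 2 mm. A picture is of the moment at which its call begins: read the wrist's pose just before it. get_calibration takes no time and is no camera call.
- env.sign_off(): hands the job in, once; it reports no verdict.
Trained networks look in the newest picture that a camera, given by its name, has taken for a name from the list of things; names that differ only in an ending like _2 or _b are one class to them, and where a whole thing is asked for, a point or a joint stands for the part that bears it (a point fixed in the world has none). Each returns a list of dicts, best first, with "p" (0 to 1); they miss things now and then, are a little off and sometimes report something else, mostly with a low value. They report only what shows in the picture. A call takes as long as a camera call.
- env.outline_of(camera, label): "mask" (480x640 bool, what is visible of it) and "xy" ([column, row] in pixels, amid what is visible of it).
The state is a dict: "time_s": time; "qpos": joint angles; "joint_velocities": joint speeds; "effort": joint torques, N m; "tool_pos": TCP position; "tool_rot": TCP orientation; "force": force on the tool from outside, world axes, zero at the start; "wrist_torque": the same for the moment, N m; "grip_width": finger opening in m.
Only numpy, scipy, OpenCV 4.12 (cv2) and the standard library are available. Lean on these libraries where they do the work, as an engineer would, in place of code of your own. Each camera call takes 0.05 s, during which the arm holds its last target.

## Working session

There is one attempt and no reset: what is moved stays moved. The work goes in short steps, Python scripts to look and compute and a tool call to move; the robot and the scene stay as the last step left them, time stands still between calls to the robot, and variables do not carry over. Pictures are saved under pics/ and viewed, and the job is handed in when it is done.

Besides the shell and the picture viewer there is one more tool, called after ">>>" as name(argument=value, ...), one argument or row to a line, values as JSON. carry_out: Moves the arm, as the interface text tells. Its arguments: {"type":"object","properties":{"targets":{"type":"array","items":{"type":"array"}},"jaw":{"type":"number"},"squeeze":{"type":"number"}},"required":["targets"]}

```bash
ls; mkdir -p pics
python3 - <<'E'
from cell import env
import cv2
o=env.get_obs();print({k:(v if not hasattr(v,'round') else v) for k,v in o.items()})
for n in("scene","top"):
    im=env.read_camera(n);cv2.imwrite(f"pics/{n}0.png",im[:,:,::-1]);c=env.get_calibration(n);print(n,c)
print(env.get_calibration("wrist"))
E
```

```text
pics
{'time_s': 0.0, 'qpos': array([63.83251839, 18.4374865 , -4.01437104, 83.17548915,  1.29498527,
       78.54107293, -3.25884592]), 'joint_velocities': array([ 0.07121895,  0.02606028,  0.01943997,  0.00147685,  0.03901769,
       -0.05634357, -0.07989455]), 'effort': array([ 9.52438604e-04, -4.91292930e+01, -4.03137496e-01, -3.12530100e+01,
       -6.37513795e-02,  4.35461977e-02,  1.29146151e-04]), 'tool_pos': array([ 0.29453352, -0.5788109 ,  0.22147405]), 'tool_rot': array([-90.00618289,   0.10880989, -63.02271181]), 'force': array([ 0.49824776, -0.46219706,  0.53388839]), 'wrist_torque': array([-0.02671292, -0.01933539, -0.03530524]), 'grip_width': 0.0869461505028753}
scene {'fx': 438.4056940386288, 'fy': 438.4056940386288, 'cx': 328.1540543727652, 'cy': 231.00776180134923, 'D': array([-0.05822668,  0.        ,  0.        ,  0.        ,  0.        ]), 'R': array([[ 0.75352803,  0.65700792, -0.02315376],
       [ 0.42672369, -0.5155977 , -0.74301137],
       [-0.50010239,  0.54999964, -0.66887817]]), 't': array([-0.46324846, -0.20658938,  1.28755062])}
top {'fx': 544.02616979
[... 193 characters left out ...]
54638,  0.01080982],
       [-0.99404901,  0.02681356, -0.10558216],
       [ 0.10524442, -0.0137134 , -0.99435183]]), 't': array([0.01684836, 0.59523278, 1.46437523])}
{'fx': 413.27604263900315, 'fy': 413.27604263900315, 'cx': 320.6922834175111, 'cy': 242.33197216313354, 'D': array([0.00960016, 0.        , 0.        , 0.        , 0.        ]), 'hand_eye': array([[ 9.99999850e-01,  4.29400705e-04,  3.39869352e-04,
        -2.71231152e-04],
       [-2.06837036e-04, -2.78495701e-01,  9.60437453e-01,
        -1.61870067e-01],
       [ 5.07064672e-04, -9.60437380e-01, -2.78495570e-01,
         7.50703129e-02],
       [ 0.00000000e+00,  0.00000000e+00,  0.00000000e+00,
         1.00000000e+00]])}
```

View pics/scene0.png

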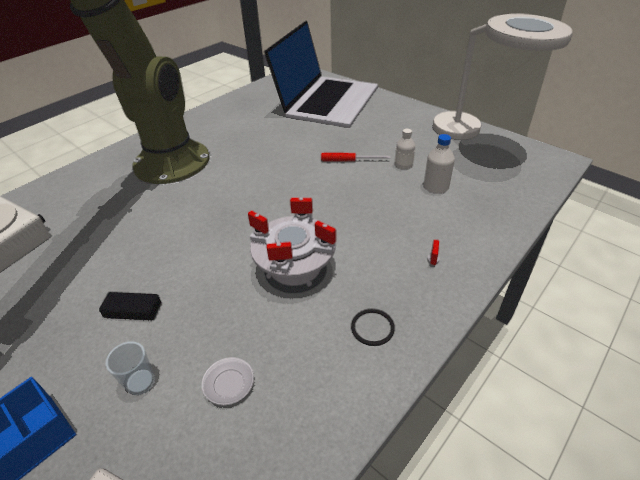

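View pics/top0.png

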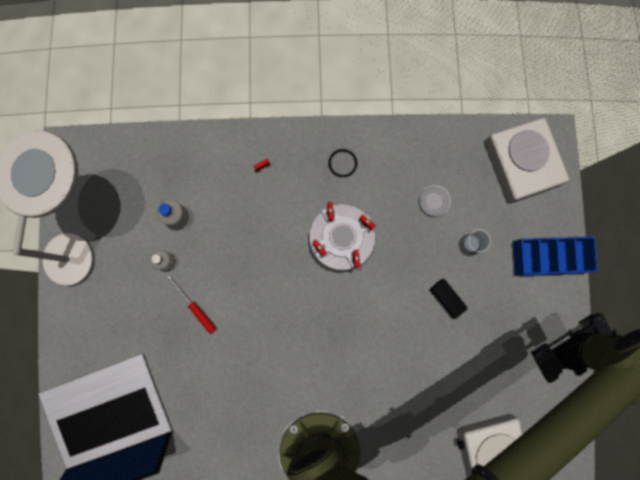

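```bash
cat > h.py <<'E'
from cell import env
import cv2, numpy as np
from scipy.spatial.transform import Rotation as Rn
def cam(name,o=None):
    c=env.get_calibration(name)
    K=np.array([[c['fx'],0,c['cx']],[0,c['fy'],c['cy']],[0,0,1]])
    if 'R' in c: return K,c['D'],np.array(c['R']),np.array(c['t'])
    H=np.array(c['hand_eye']); T=np.eye(4); T[:3,:3]=Rn.from_euler('xyz',o['tool_rot'],degrees=True).as_matrix(); T[:3,3]=o['tool_pos']
    W=np.linalg.inv(T@H); return K,c['D'],W[:3,:3],W[:3,3]
def ray(C,uv):
    K,D,R,t=C
    p=cv2.undistortPoints(np.array(uv,float).reshape(-1,1,2),K,D).reshape(-1,2)
    d=np.c_[p,np.ones(len(p))]@R; return -R.T@t,d
def atz(C,uv,z):
    o,d=ray(C,uv); return o+d*((z-o[2])/d[:,2])[:,None]
def proj(C,X):
    K,D,R,t=C
    return cv2.projectPoints(np.array(X,float).reshape(-1,1,3),cv2.Rodrigues(R)[0],t,K,D)[0].reshape(-1,2)
E
python3 - <<'E'
from h import *
env.read_camera("top");C=cam("top")
for r in env.outline_of("top","knob_a"):
    print(r['p'],r['xy'],atz(C,r['xy'],.125)[0],r['mask'].sum())
for r in env.outline_of("top","chamber"): print(r['p'],r['xy'],atz(C,r['xy'],.08)[0])
print(env.get_obs()['time_s'])
E
```

```text
0.63 [367.4, 221.4] [ 0.61944068 -0.13896685  0.125     ] 138
0.51 [320.3, 246.7] [ 0.55705757 -0.01501318  0.125     ] 132
0.74 [332.4, 255.6] [ 0.53634933 -0.04755937  0.08      ]
0.25
```

```bash
cat >> h.py <<'E'
def plan(p0,yaw0,p1,yaw1,n):
    # rows, world straight line, yaw interpolated; tool y down
    out=[]; d=(np.array(p1)-np.array(p0))*1000/n; a=(yaw1-yaw0)/n; y=yaw0
    for i in range(n):
        c,s=np.cos(np.radians(y)),np.sin(np.radians(y))
        out.append([[round(float(c*d[0]+s*d[1]),1),round(float(-d[2]),1),round(float(-s*d[0]+c*d[1]),1)],[0,round(-a,2),0]]); y+=a
    return out
E
python3 -c "
from h import *
print(plan([.2945,-.579,.2215],-63,[.580,-.085,.28],-10,12))"
```

```text
[[[-25.9, -4.9, 39.9], [0, -4.42, 0]], [[-22.7, -4.9, 41.8], [0, -4.42, 0]], [[-19.4, -4.9, 43.4], [0, -4.42, 0]], [[-16.0, -4.9, 44.8], [0, -4.42, 0]], [[-12.6, -4.9, 45.9], [0, -4.42, 0]], [[-9.0, -4.9, 46.7], [0, -4.42, 0]], [[-5.4, -4.9, 47.2], [0, -4.42, 0]], [[-1.7, -4.9, 47.5], [0, -4.42, 0]], [[2.0, -4.9, 47.5], [0, -4.42, 0]], [[5.6, -4.9, 47.2], [0, -4.42, 0]], [[9.2, -4.9, 46.6], [0, -4.42, 0]], [[12.8, -4.9, 45.8], [0, -4.42, 0]]]
```

>>> carry_out(
  targets=[
    [[-26,-5,40],[0,-4.4,0]],
    [[-23,-5,42],[0,-4.4,0]],
    [[-19.5,-5,43.5],[0,-4.4,0]],
    [[-16,-5,45],[0,-4.4,0]],
    [[-12.5,-5,46],[0,-4.4,0]],
    [[-9,-5,46.5],[0,-4.4,0]],
    [[-5.5,-5,47],[0,-4.4,0]],
    [[-1.5,-5,47.5],[0,-4.4,0]],
    [[2,-5,47.5],[0,-4.4,0]],
    [[5.5,-5,47],[0,-4.4,0]],
    [[9,-5,46.5],[0,-4.4,0]],
    [[13,-5,46],[0,-4.4,0]],
  ],
  jaw=0.5,
)

```text
time_s: 1.45
tool_pos: [0.582, -0.084, 0.283]
tool_rot: [-90.0, -0.0, -10.1]
force: [0.8, 1.0, 0.2]
grip_width: 0.0438
```

>>> carry_out(
  targets=[
    [[0,0,0],[0,0,0]],
    [[0,0,0],[0,0,0]],
  ],
)

```text
time_s: 1.65
tool_pos: [0.5818, -0.0841, 0.2824]
tool_rot: [-90.0, 0.0, -10.1]
force: [0.0, -1.6, 0.5]
grip_width: 0.0437
```

Run:
```python
from h import *
o=env.get_obs();print(o['tool_pos'],o['tool_rot'],o['qpos'],o['time_s'],o['force'],o['wrist_torque'])
im=env.read_camera("wrist");cv2.imwrite("pics/w1.png",im[:,:,::-1])
np.save('im1.npy',im); np.save('o1.npy',o,allow_pickle=True)
R=env.outline_of("wrist","knob_a"); C=cam("wrist",o)
np.save('m1.npy',[r['mask'] for r in R])
for r in R: print(r['p'],r['xy'],atz(C,r['xy'],.12)[0],r['mask'].sum())
for r in env.outline_of("wrist","lid"): print(r['p'],r['xy'],atz(C,r['xy'],.0955)[0])
```

```text
[ 0.58175079 -0.08409309  0.28241186] [-9.00007460e+01  1.13336787e-02 -1.00612440e+01] [ 32.02397464  11.6989941  -30.81218605  86.14569075   5.99584497
  83.81518489  -8.97247378] 1.65 [ 0.00747857 -1.57725628  0.53953568] [-0.0810852  -0.08999954  0.02360595]
0.85 [373.3, 272.2] [ 0.61613219 -0.13511727  0.12      ] 1630
0.66 [268.4, 136.3] [ 0.55291637 -0.01237183  0.12      ] 1518
0.57 [395.8, 154.4] [ 0.6465693  -0.04263787  0.12      ] 1628
0.57 [257.6, 260.1] [ 0.5233727  -0.10788267  0.12      ] 1714
0.9 [323.4, 199.8] [ 0.58505374 -0.07210885  0.0955    ]
0.26 [555.6, 182.0] [ 0.77983325 -0.09133338  0.0955    ]
```

View pics/w1.png

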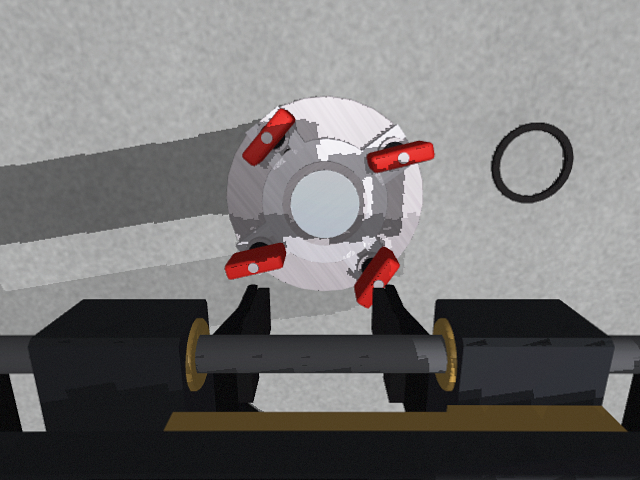

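```bash
cat >> h.py <<'E'
from scipy.optimize import minimize
def redmask(im):
    h=cv2.cvtColor(im,cv2.COLOR_RGB2HSV); m=((h[...,0]<8)|(h[...,0]>172))&(h[...,1]>130)&(h[...,2]>60)
    return m
def boxpix(C,x,y,th,z0):
    c,s=np.cos(th),np.sin(th)
    P=[[x+c*a*.023-s*b*.0065,y+s*a*.023+c*b*.0065,z0+h] for a in(-1,1) for b in(-1,1) for h in(.009,.045)]
    return cv2.convexHull(proj(C,P).astype(np.float32)).reshape(-1,2)
def fit(C,mask,x,y,z0,sub=4):
    ys,xs=np.nonzero(mask); x0,y0=xs.min()-15,ys.min()-15; w,h=xs.max()-x0+15,ys.max()-y0+15
    M=np.zeros((h,w),np.float32); M[ys-y0,xs-x0]=1
    def cost(p):
        hull=(boxpix(C,p[0]/1000,p[1]/1000,np.radians(p[2]),z0)-[x0,y0]+.5)*sub
        I=np.zeros((h*sub,w*sub),np.uint8); cv2.fillPoly(I,[np.round(hull*8).astype(np.int32)],1,shift=3)
        I=cv2.resize(I.astype(np.float32),(w,h),interpolation=cv2.INTER_AREA)
        return np.abs(I-M).sum()/M.sum()
    best=None
    for t in range(0,180,30):
        r=minimize(cost,[x*1000,y*1000,t],method='Nelder-Mead',options=dict(initial_simplex=np.array([[x*1000,y*1000,t],[x*1000+6,y*1000,t],[x*1000,y*1000+6,t],[x*1000,y*1000,t+20]])))
        if best is None or r.fun<best.fun: best=r
    return best.x,best.fun
E
cat > fitall.py <<'E'
from h import *
def fitall(C,im,M,z0s):
    red=redmask(im); n,lab,st,ce=cv2.connectedComponentsWithStats(red.astype(np.uint8))
    K=[]
    for m,z0 in zip(M,z0s):
        l=np.bincount(lab[m&red]).argmax(); mm=cv2.morphologyEx((lab==l).astype(np.uint8),cv2.MORPH_CLOSE,np.ones((9,9)))>0
        uv=np.mean(np.argwhere(mm),0)[::-1]; p=atz(C,uv,z0+.027)[0]
        f,c=fit(C,mm,p[0],p[1],z0); f[2]=(f[2]+90)%180-90; K.append(f); print(uv.round(1),f.round(2),round(c,3))
    K=np.array(K); cen=K[:,:2].mean(0); print('cen',cen, 'rad',np.linalg.norm(K[:,:2]-cen,axis=1),'ang',np.degrees(np.arctan2(*(K[:,:2]-cen).T[::-1])))
    return K
if __name__=='__main__':
    im=np.load('im1.npy');o=np.load('o1.npy',allow_pickle=True).item();M=np.load('m1.npy')
    K=fitall(cam('wrist',o),im,M,[.0962]*4); print(env.get_obs()['time_s'])
E
python3 fitall.py
```

```text
[375.4 275.3] [ 616.75 -137.29   52.37] 0.296
[268.7 136.8] [554.37 -12.5   37.49] 0.19
[399.8 155.6] [647.49 -43.33   2.28] 0.206
[255.6 260.8] [ 523.44 -106.37    7.  ] 0.165
cen [585.51246403 -74.87208803] rad [69.80152405 69.71393938 69.54596954 69.60562054] ang [ -63.41645505  116.53407138   26.97567517 -153.09677888]
1.8
```

Run:
```python
from h import *
im=np.load('im1.npy')[:,:,::-1].copy();o=np.load('o1.npy',allow_pickle=True).item();C=cam('wrist',o)
im=im[90:320,210:450]; im=cv2.resize(im,None,fx=3,fy=3,interpolation=cv2.INTER_NEAREST)[:600]
for k in [[616.75,-137.29,52.37],[554.37,-12.5,37.49],[647.49,-43.33,2.28],[523.44,-106.37,7]]:
    x,y,t=k[0]/1e3,k[1]/1e3,np.radians(k[2])
    for h in(.009,.045):
        c,s=np.cos(t),np.sin(t)
        P=[[x+c*a*.023-s*b*.0065,y+s*a*.023+c*b*.0065,.0962+h] for a,b in((-1,-1),(1,-1),(1,1),(-1,1))]
        q=((proj(C,P)-[210,90]+.5)*3).astype(int); cv2.polylines(im,[q],True,(0,255,0) if h>.02 else (255,0,0),1)
cv2.imwrite('pics/ov1.png',im)
```

```text
(no output)
```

View pics/ov1.png

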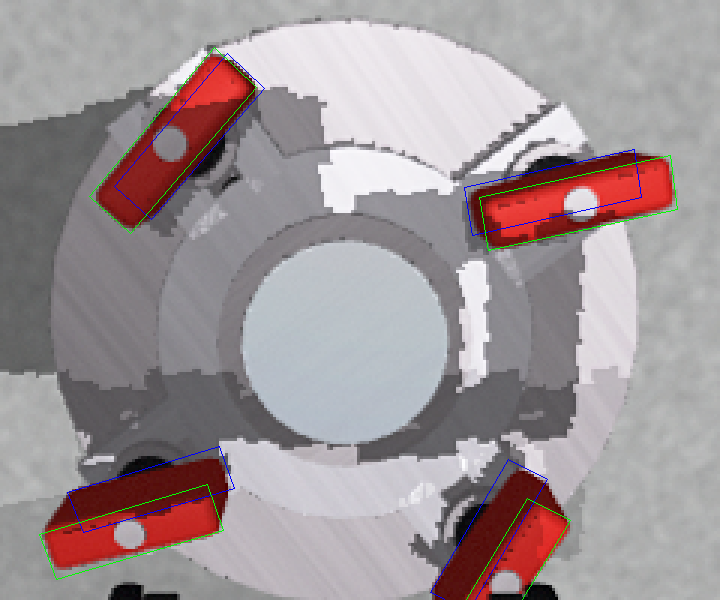

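```bash
python3 -c "
from h import *
for r in plan([.5818,-.0841,.2824],-10.06,[.5544,-.0125,.165],-52.5,6): print(r)"
```

```text
[[-6.6, 19.6, 11.0], [0, 7.07, 0]]
[[-7.9, 19.6, 10.1], [0, 7.07, 0]]
[[-9.1, 19.6, 9.0], [0, 7.07, 0]]
[[-10.1, 19.6, 7.8], [0, 7.07, 0]]
[[-11.0, 19.6, 6.5], [0, 7.07, 0]]
[[-11.7, 19.6, 5.1], [0, 7.07, 0]]
```

>>> carry_out(
  targets=[
    [[-6.6,19.6,11.0],[0,7.1,0]],
    [[-7.9,19.6,10.1],[0,7.1,0]],
    [[-9.1,19.6,9.0],[0,7.1,0]],
    [[-10.1,19.6,7.8],[0,7.1,0]],
    [[-11.0,19.6,6.5],[0,7.1,0]],
    [[-11.7,19.6,5.1],[0,7.1,0]],
    [[0,0,0],[0,0,0]],
    [[0,0,0],[0,0,0]],
  ],
  jaw=0.5,
)

```text
time_s: 2.6
tool_pos: [0.5542, -0.0154, 0.1653]
tool_rot: [-90.0, -0.0, -52.8]
force: [-0.1, 0.2, 1.2]
grip_width: 0.0437
```

Run:
```python
from h import *
o=env.get_obs();print(o['tool_pos'],o['tool_rot'],o['qpos'],o['time_s'],o['force'],o['wrist_torque'])
im=env.read_camera("scene");cv2.imwrite("pics/s2.png",cv2.resize(im[120:340,170:430,::-1],None,fx=3,fy=2.7))
print(env.get_obs()['wrist_torque'])
im=env.read_camera("wrist");cv2.imwrite("pics/w2.png",im[:,:,::-1])
print(env.get_obs()['wrist_torque'])
```

```text
[ 0.55417725 -0.01542316  0.16530655] [-9.00339005e+01 -4.39182100e-02 -5.27614398e+01] [ 25.08592474  10.84293037 -29.23562076 100.41965944   5.66322661
  70.18530207 -58.39897218] 2.6 [-0.14993805  0.16852864  1.17300487] [-0.01290133 -0.04891236 -0.04439517]
[-0.02327323 -0.05054903 -0.02063193]
[ 0.0367512  -0.03605217 -0.0290699 ]
```

View pics/s2.png

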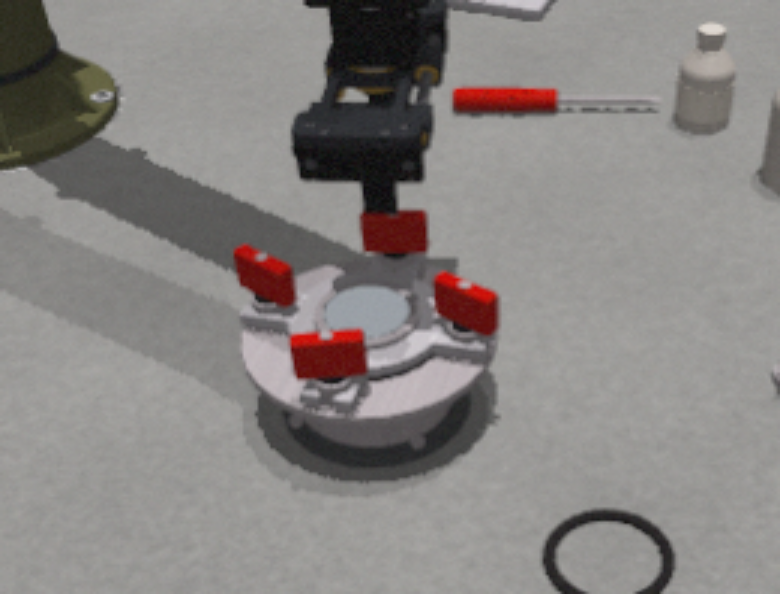

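View pics/w2.png

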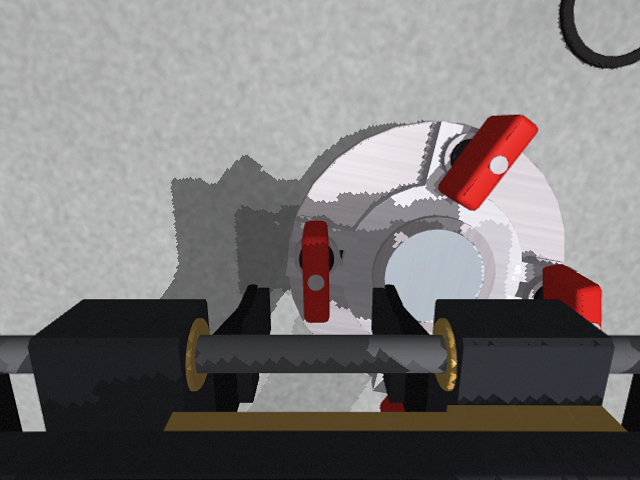

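>>> carry_out(
  targets=[
    [[-2.2,15,1.9],[0,0,0]],
    [[0,25,0],[0,0,0]],
    [[0,15,0],[0,0,0]],
    [[0,0,0],[0,0,0]],
  ],
)

```text
time_s: 3.1
tool_pos: [0.5524, -0.0112, 0.1072]
tool_rot: [-90.2, 0.2, -52.8]
force: [0.4, -0.2, 0.5]
grip_width: 0.0436
```

>>> carry_out(
  targets=[
    [[0,0,0],[0,0,0]],
    [[0,0,0],[0,0,0]],
    [[0,0,0],[0,0,0]],
    [[0,0,0],[0,0,0]],
    [[0,0,0],[0,0,0]],
  ],
  jaw=0.0,
  squeeze=30,
)

```text
time_s: 3.6
tool_pos: [0.5556, -0.012, 0.1106]
tool_rot: [-89.9, -0.2, -52.8]
force: [1.4, 0.5, -3.0]
grip_width: 0.0124
```

```bash
cat > st.py <<'E'
from h import *
W=[];
for i in range(3):
    env.read_camera("top"); o=env.get_obs(); W.append(np.r_[o['force'],o['wrist_torque']])
print(o['time_s'],o['tool_pos'].round(4),o['tool_rot'].round(2),'w',np.mean(W,0).round(3),'tz',[round(w[5],3) for w in W],o['grip_width'].round(4), 'q7',o['qpos'][6].round(1),'eff7',o['effort'][6].round(3))
E
python3 st.py
```

```text
Traceback (most recent call last):
  File "st.py", line 5, in <module>
    print(o['time_s'],o['tool_pos'].round(4),o['tool_rot'].round(2),'w',np.mean(W,0).round(3),'tz',[round(w[5],3) for w in W],o['grip_width'].round(4), 'q7',o['qpos'][6].round(1),'eff7',o['effort'][6].round(3))
                                                                                                                              ^^^^^^^^^^^^^^^^^^^^^
AttributeError: 'float' object has no attribute 'round'
```

Gripped. Turn 30° clockwise (5 rows of 6°, descending 0.42 mm each).

```bash
sed -i "s/o\['grip_width'\].round(4)/round(o['grip_width'],4)/" st.py; python3 st.py
```

```text
3.9 [ 0.5555 -0.0119  0.1106] [-89.93  -0.14 -52.87] w [ 3.526 -3.187  0.628 -0.742 -0.812 -0.041] tz [np.float64(-0.075), np.float64(-0.041), np.float64(-0.008)] 0.0128 q7 -60.3 eff7 0.022
```

>>> carry_out(
  targets=[
    [[0,0.4,0],[0,6,0]],
    [[0,0.4,0],[0,6,0]],
    [[0,0.4,0],[0,6,0]],
    [[0,0.4,0],[0,6,0]],
    [[0,0.4,0],[0,6,0]],
    [[0,0,0],[0,0,0]],
    [[0,0,0],[0,0,0]],
  ],
)

```text
time_s: 4.6
tool_pos: [0.5556, -0.0121, 0.1085]
tool_rot: [-89.9, -0.1, -82.9]
force: [4.3, -3.3, 0.5]
grip_width: 0.0126
```

```bash
python3 st.py
```

```text
4.75 [ 0.5556 -0.0121  0.1085] [-89.86  -0.1  -82.88] w [ 4.001 -4.379  0.369 -0.818 -0.891 -0.075] tz [np.float64(-0.08), np.float64(-0.112), np.float64(-0.033)] 0.0126 q7 -89.6 eff7 0.065
```

```bash
python3 -c "
from h import *
for r in plan([.5556,-.0121,.1685],-82.9,[.6168,-.1373,.165],-37.6,6): print(r)"
```

```text
[[22.0, 0.6, 7.5], [0, -7.55, 0]]
[[22.8, 0.6, 4.6], [0, -7.55, 0]]
[[23.2, 0.6, 1.6], [0, -7.55, 0]]
[[23.2, 0.6, -1.5], [0, -7.55, 0]]
[[22.8, 0.6, -4.5], [0, -7.55, 0]]
[[22.0, 0.6, -7.5], [0, -7.55, 0]]
```

>>> carry_out(
  targets=[
    [[0,0,0],[0,0,0]],
    [[0,0,0],[0,0,0]],
    [[0,0,0],[0,0,0]],
    [[0,-25,0],[0,0,0]],
    [[0,-35,0],[0,0,0]],
    [[22,0.6,7.5],[0,-7.55,0]],
    [[22.8,0.6,4.6],[0,-7.55,0]],
    [[23.2,0.6,1.6],[0,-7.55,0]],
    [[23.2,0.6,-1.5],[0,-7.55,0]],
    [[22.8,0.6,-4.5],[0,-7.55,0]],
    [[22.0,0.6,-7.5],[0,-7.55,0]],
    [[0,0,0],[0,0,0]],
  ],
  jaw=0.5,
)

```text
time_s: 5.95
tool_pos: [0.6158, -0.1398, 0.1633]
tool_rot: [-90.1, 0.0, -37.7]
force: [0.0, -0.3, 0.0]
grip_width: 0.0437
```

```bash
cat > look.py <<'E'
import sys
from h import *
o=env.get_obs();print(o['time_s'],o['tool_pos'].round(4),o['tool_rot'].round(2),round(o['grip_width'],4),o['wrist_torque'].round(3),o['force'].round(2),o['effort'][6].round(3),o['qpos'].round(1))
im=env.read_camera("wrist");cv2.imwrite(f"pics/{sys.argv[1]}.png",im[:,:,::-1])
E
python3 look.py w3
```

```text
5.95 [ 0.6158 -0.1398  0.1633] [-9.008e+01  4.000e-02 -3.768e+01] 0.0437 [-0.079  0.008  0.028] [ 0.03 -0.32  0.04] 0.95 [ 31.3  20.1 -26.2  89.6   9.2  72.5 -34. ]
```

View pics/w3.png

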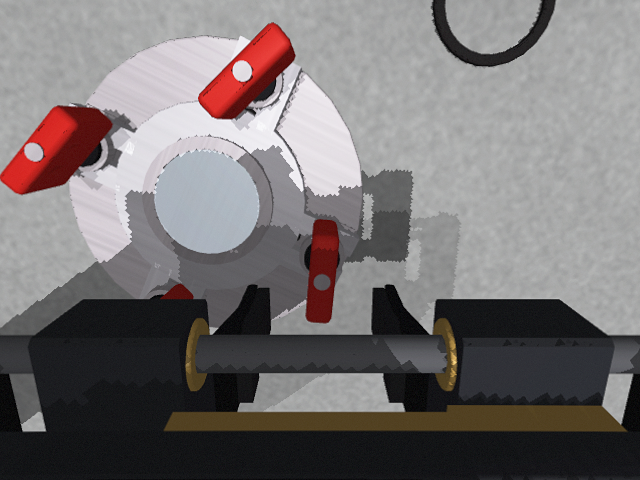

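>>> carry_out(
  targets=[
    [[-0.3,13,2],[0,2,0]],
    [[0,25,0],[0,0,0]],
    [[0,15,0],[0,0,0]],
    [[0,0,0],[0,0,0]],
  ],
)

```text
time_s: 6.4
tool_pos: [0.6145, -0.1327, 0.1086]
tool_rot: [-90.1, 0.3, -39.5]
force: [-0.1, -1.3, -1.1]
grip_width: 0.0437
```

>>> carry_out(
  targets=[
    [[0,0,0],[0,0,0]],
    [[0,0,0],[0,0,0]],
    [[0,0,0],[0,0,0]],
    [[0,0,0],[0,0,0]],
    [[0,0,0],[0,0,0]],
  ],
  jaw=0.0,
  squeeze=30,
)

```text
time_s: 6.9
tool_pos: [0.6193, -0.1359, 0.1125]
tool_rot: [-89.9, -0.4, -39.6]
force: [3.6, -0.4, -1.9]
grip_width: 0.0128
```

```bash
python3 st.py
```

```text
7.05 [ 0.6193 -0.1358  0.1125] [-89.88  -0.33 -39.57] w [ 5.29  -2.53  -1.31  -0.504 -1.145  0.044] tz [np.float64(0.066), np.float64(-0.003), np.float64(0.067)] 0.0126 q7 -37.1 eff7 -0.037
```

>>> carry_out(
  targets=[
    [[0,0.4,0],[0,6,0]],
    [[0,0.4,0],[0,6,0]],
    [[0,0.4,0],[0,6,0]],
    [[0,0.4,0],[0,6,0]],
    [[0,0.4,0],[0,6,0]],
  ],
)

```text
time_s: 7.55
tool_pos: [0.6198, -0.1366, 0.1105]
tool_rot: [-89.7, -0.3, -69.8]
force: [7.1, -4.4, -2.6]
grip_width: 0.0127
```

```bash
python3 st.py
```

```text
7.7 [ 0.6198 -0.1366  0.1105] [-89.68  -0.3  -69.63] w [ 6.556 -3.698 -2.559 -0.728 -1.454 -0.023] tz [np.float64(-0.004), np.float64(-0.003), np.float64(-0.062)] 0.0129 q7 -65.7 eff7 -0.11
```

```bash
python3 -c "
from h import *
for r in plan([.6198,-.1366,.1705],-69.7,[.5252,-.1057,.166],-85.5,5): print(r)"
```

```text
[[-12.4, 0.9, -15.6], [0, 3.16, 0]]
[[-11.5, 0.9, -16.3], [0, 3.16, 0]]
[[-10.6, 0.9, -16.9], [0, 3.16, 0]]
[[-9.6, 0.9, -17.4], [0, 3.16, 0]]
[[-8.6, 0.9, -17.9], [0, 3.16, 0]]
```

>>> carry_out(
  targets=[
    [[0,0,0],[0,0,0]],
    [[0,0,0],[0,0,0]],
    [[0,0,0],[0,0,0]],
    [[0,-25,0],[0,0,0]],
    [[0,-35,0],[0,0,0]],
    [[-12.4,0.9,-15.6],[0,3.2,0]],
    [[-11.5,0.9,-16.3],[0,3.2,0]],
    [[-10.6,0.9,-16.9],[0,3.2,0]],
    [[-9.6,0.9,-17.4],[0,3.2,0]],
    [[-8.6,0.9,-17.9],[0,3.2,0]],
    [[0,0,0],[0,0,0]],
    [[0,0,0],[0,0,0]],
  ],
  jaw=0.5,
)

```text
time_s: 8.9
tool_pos: [0.5223, -0.1036, 0.1651]
tool_rot: [-90.0, -0.0, -85.5]
force: [-0.4, 0.6, 0.0]
grip_width: 0.0433
```

```bash
python3 look.py w4
```

```text
8.9 [ 0.5223 -0.1036  0.1651] [-8.996e+01 -3.000e-02 -8.545e+01] 0.0433 [ 0.001 -0.034 -0.018] [-0.39  0.57  0.04] -0.027 [ 27.6   7.3 -20.6 103.6   2.8  69.5 -79.3]
```

View pics/w4.png

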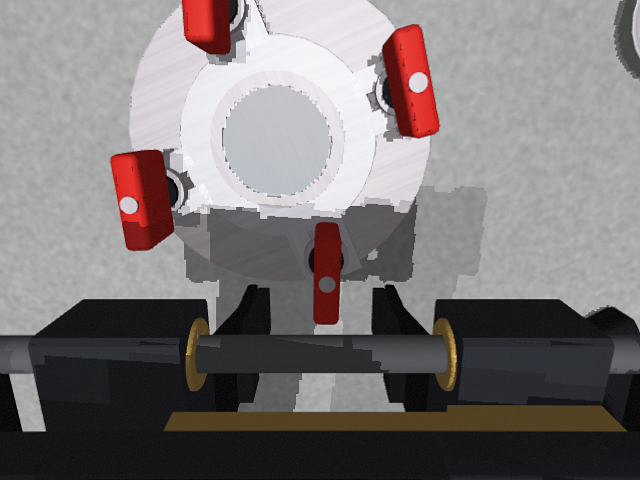

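>>> carry_out(
  targets=[
    [[2.5,14,2.7],[0,0,0]],
    [[0,25,0],[0,0,0]],
    [[0,15,0],[0,0,0]],
    [[0,0,0],[0,0,0]],
  ],
)

```text
time_s: 9.35
tool_pos: [0.5231, -0.1056, 0.1074]
tool_rot: [-90.3, 0.1, -85.5]
force: [-0.5, 0.6, -1.5]
grip_width: 0.0438
```

>>> carry_out(
  targets=[
    [[0,0,0],[0,0,0]],
    [[0,0,0],[0,0,0]],
    [[0,0,0],[0,0,0]],
    [[0,0,0],[0,0,0]],
    [[0,0,0],[0,0,0]],
  ],
  jaw=0.0,
  squeeze=30,
)

```text
time_s: 9.85
tool_pos: [0.5254, -0.1062, 0.1115]
tool_rot: [-89.9, -0.1, -85.5]
force: [0.1, 1.0, 2.9]
grip_width: 0.0129
```

```bash
python3 st.py
```

```text
10.0 [ 0.5254 -0.1062  0.1115] [-8.994e+01 -4.000e-02 -8.553e+01] w [-0.231 -0.727  2.297 -0.09   0.063  0.021] tz [np.float64(0.016), np.float64(0.034), np.float64(0.013)] 0.0123 q7 -80.3 eff7 -0.031
```

>>> carry_out(
  targets=[
    [[0,0.4,0],[0,6,0]],
    [[0,0.4,0],[0,6,0]],
    [[0,0.4,0],[0,6,0]],
    [[0,0.4,0],[0,6,0]],
    [[0,0.4,0],[0,6,0]],
  ],
)

```text
time_s: 10.5
tool_pos: [0.5253, -0.1068, 0.1094]
tool_rot: [-89.9, -0.0, -115.8]
force: [-1.1, -2.6, 2.6]
grip_width: 0.0128
```

```bash
python3 st.py; python3 -c "
from h import *
for r in plan([.5252,-.1057,.169],-115.5,[.6493,-.0426,.166],-88,6): print(r)"
```

```text
10.65 [ 0.5253 -0.1067  0.1094] [-8.9930e+01 -4.0000e-02 -1.1544e+02] w [-0.59  -2.003  3.301 -0.404  0.149 -0.087] tz [np.float64(-0.082), np.float64(-0.113), np.float64(-0.065)] 0.0128 q7 -109.7 eff7 -0.171
[[-18.4, 0.5, 14.1], [0, -4.58, 0]]
[[-17.2, 0.5, 15.6], [0, -4.58, 0]]
[[-15.9, 0.5, 16.9], [0, -4.58, 0]]
[[-14.5, 0.5, 18.1], [0, -4.58, 0]]
[[-13.0, 0.5, 19.2], [0, -4.58, 0]]
[[-11.4, 0.5, 20.2], [0, -4.58, 0]]
```

>>> carry_out(
  targets=[
    [[0,0,0],[0,0,0]],
    [[0,0,0],[0,0,0]],
    [[0,0,0],[0,0,0]],
    [[0,-25,0],[0,0,0]],
    [[0,-35,0],[0,0,0]],
    [[-18.4,0.5,14.1],[0,-4.6,0]],
    [[-17.2,0.5,15.6],[0,-4.6,0]],
    [[-15.9,0.5,16.9],[0,-4.6,0]],
    [[-14.5,0.5,18.1],[0,-4.6,0]],
    [[-13.0,0.5,19.2],[0,-4.6,0]],
    [[-11.4,0.5,20.2],[0,-4.6,0]],
    [[0,0,0],[0,0,0]],
  ],
  jaw=0.5,
)

```text
time_s: 11.85
tool_pos: [0.6506, -0.0397, 0.1648]
tool_rot: [-90.0, 0.2, -87.6]
force: [0.6, 0.3, 0.7]
grip_width: 0.0438
```

```bash
python3 look.py w5
```

```text
11.85 [ 0.6506 -0.0397  0.1648] [-90.     0.17 -87.63] 0.0438 [ 0.075 -0.035 -0.034] [0.65 0.31 0.69] 0.308 [ 18.9  22.  -22.7  86.5   8.5  73.2 -92.4]
```

View pics/w5.png

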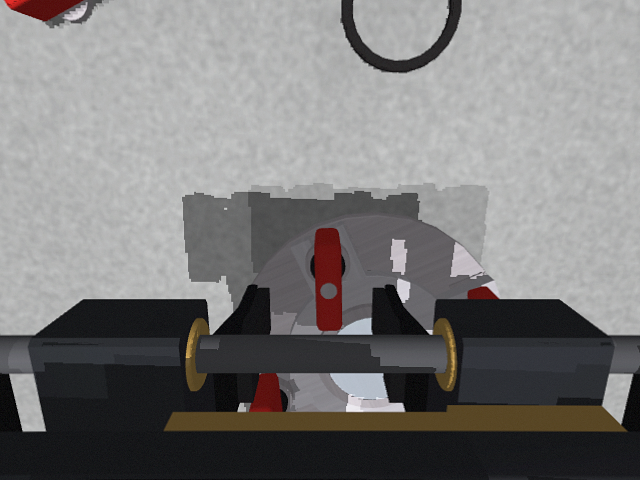

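>>> carry_out(
  targets=[
    [[3.2,14,-1.2],[0,0,0]],
    [[0,25,0],[0,0,0]],
    [[0,14,0],[0,0,0]],
    [[0,0,0],[0,0,0]],
  ],
)

```text
time_s: 12.3
tool_pos: [0.6451, -0.0471, 0.1095]
tool_rot: [-90.4, 0.0, -88.0]
force: [-0.5, -0.2, 0.2]
grip_width: 0.044
```

>>> carry_out(
  targets=[
    [[0,0,0],[0,0,0]],
    [[0,0,0],[0,0,0]],
    [[0,0,0],[0,0,0]],
    [[0,0,0],[0,0,0]],
    [[0,0,0],[0,0,0]],
  ],
  jaw=0.0,
  squeeze=30,
)

```text
time_s: 12.8
tool_pos: [0.6485, -0.0434, 0.1136]
tool_rot: [-89.9, 0.2, -87.8]
force: [0.5, 0.4, 1.1]
grip_width: 0.013
```

```bash
python3 st.py
```

```text
12.95 [ 0.6485 -0.0435  0.1136] [-89.93   0.14 -87.83] w [-0.418  5.011  2.854  1.137  0.076 -0.056] tz [np.float64(-0.04), np.float64(-0.075), np.float64(-0.053)] 0.0126 q7 -92.9 eff7 0.037
```

>>> carry_out(
  targets=[
    [[0,0.4,0],[0,6,0]],
    [[0,0.4,0],[0,6,0]],
    [[0,0.4,0],[0,6,0]],
    [[0,0.4,0],[0,6,0]],
    [[0,0.4,0],[0,6,0]],
  ],
)

```text
time_s: 13.45
tool_pos: [0.6486, -0.0431, 0.1115]
tool_rot: [-90.0, 0.2, -118.0]
force: [0.1, 6.3, 2.5]
grip_width: 0.0128
```

```bash
python3 st.py; python3 -c "
from h import *
for r in plan([.6487,-.0426,.172],-117.6,[.5555,-.012,.20],97.2,26)[::1]: print(r)"
```

```text
13.6 [ 0.6485 -0.0431  0.1115] [ -90.01    0.17 -117.84] w [ 0.115  6.385  2.403  1.421  0.027 -0.057] tz [np.float64(-0.046), np.float64(-0.02), np.float64(-0.104)] 0.0132 q7 -121.4 eff7 -0.079
[[0.6, -1.1, -3.7], [0, -8.26, 0]]
[[0.1, -1.1, -3.8], [0, -8.26, 0]]
[[-0.5, -1.1, -3.7], [0, -8.26, 0]]
[[-1.0, -1.1, -3.6], [0, -8.26, 0]]
[[-1.5, -1.1, -3.5], [0, -8.26, 0]]
[[-2.0, -1.1, -3.2], [0, -8.26, 0]]
[[-2.4, -1.1, -2.9], [0, -8.26, 0]]
[[-2.8, -1.1, -2.5], [0, -8.26, 0]]
[[-3.2, -1.1, -2.1], [0, -8.26, 0]]
[[-3.4, -1.1, -1.6], [0, -8.26, 0]]
[[-3.6, -1.1, -1.1], [0, -8.26, 0]]
[[-3.7, -1.1, -0.6], [0, -8.26, 0]]
[[-3.8, -1.1, -0.0], [0, -8.26, 0]]
[[-3.7, -1.1, 0.5], [0, -8.26, 0]]
[[-3.6, -1.1, 1.1], [0, -8.26, 0]]
[[-3.4, -1.1, 1.6], [0, -8.26, 0]]
[[-3.2, -1.1, 2.0], [0, -8.26, 0]]
[[-2.8, -1.1, 2.5], [0, -8.26, 0]]
[[-2.5, -1.1, 2.9], [0, -8.26, 0]]
[[-2.0, -1.1, 3.2], [0, -8.26, 0]]
[[-1.5, -1.1, 3.4], [0, -8.26, 0]]
[[-1.0, -1.1, 3.6], [0, -8.26, 0]]
[[-0.5, -1.1, 3.7], [0, -8.26, 0]]
[[0.0, -1.1, 3.8], [0, -8.26, 0]]
[[0.6, -1.1, 3.7], [0, -8.26, 0]]
[[1.1, -1.1, 3.6], [0, -8.26, 0]]
```

>>> carry_out(
  targets=[
    [[0,0,0],[0,0,0]],
    [[0,0,0],[0,0,0]],
    [[0,0,0],[0,0,0]],
    [[0,-25,0],[0,0,0]],
    [[0,-35,0],[0,0,0]],
    [[0,-10,0],[0,-8.5,0]],
    [[0,0,0],[0,-8.5,0]],
    [[0,0,0],[0,-8.5,0]],
    [[0,0,0],[0,-8.5,0]],
    [[0,0,0],[0,-8.5,0]],
    [[0,0,0],[0,-8.5,0]],
    [[0,0,0],[0,-8.5,0]],
  ],
  jaw=0.5,
)

```text
time_s: 14.8
tool_pos: [0.6478, -0.0477, 0.1805]
tool_rot: [-90.1, -0.1, -58.2]
force: [0.6, 0.4, -0.3]
grip_width: 0.0434
```

>>> carry_out(
  targets=[
    [[0,0,0],[0,-8.5,0]],
    [[0,0,0],[0,-8.5,0]],
    [[0,0,0],[0,-8.5,0]],
    [[0,0,0],[0,-8.5,0]],
    [[0,0,0],[0,-8.5,0]],
    [[0,0,0],[0,-8.5,0]],
    [[0,0,0],[0,-8.5,0]],
    [[0,0,0],[0,-8.5,0]],
    [[0,0,0],[0,-8.5,0]],
    [[0,0,0],[0,-8.5,0]],
    [[0,0,0],[0,-8.5,0]],
    [[0,0,0],[0,-8.5,0]],
  ],
)

```text
time_s: 16.0
tool_pos: [0.6478, -0.0478, 0.1804]
tool_rot: [-90.0, 0.1, 43.8]
force: [-0.3, 0.2, -0.2]
grip_width: 0.0435
```

>>> carry_out(
  targets=[
    [[0,0,0],[0,-8.5,0]],
    [[0,0,0],[0,-8.5,0]],
    [[0,0,0],[0,-8.5,0]],
    [[0,0,0],[0,-8.5,0]],
    [[0,0,0],[0,-8.5,0]],
    [[0,0,0],[0,-8.5,0]],
    [[0,0,0],[0,-2.5,0]],
    [[0,0,0],[0,0,0]],
  ],
)

```text
time_s: 16.8
tool_pos: [0.6478, -0.0477, 0.1803]
tool_rot: [-90.0, 0.1, 97.0]
force: [0.4, -0.1, -0.1]
grip_width: 0.0434
```

```bash
python3 look.py w6;  python3 -c "
from h import *
o=env.get_obs()
for r in plan(o['tool_pos'],o['tool_rot'][2],[.5555,-.012,.166],97.1,4)[::1]: print(r)"
```

```text
16.8 [ 0.6478 -0.0477  0.1803] [-8.995e+01  5.000e-02  9.698e+01] 0.0434 [ 0.136 -0.125 -0.008] [ 0.37 -0.12 -0.05] 0.328 [ 40.4  28.4 -52.7  85.   22.8  77.9  83.3]
[[11.6, 3.6, 21.9], [0, np.float64(-0.04), 0]]
[[11.6, 3.6, 21.8], [0, np.float64(-0.04), 0]]
[[11.6, 3.6, 21.8], [0, np.float64(-0.04), 0]]
[[11.6, 3.6, 21.8], [0, np.float64(-0.04), 0]]
```

View pics/w6.png

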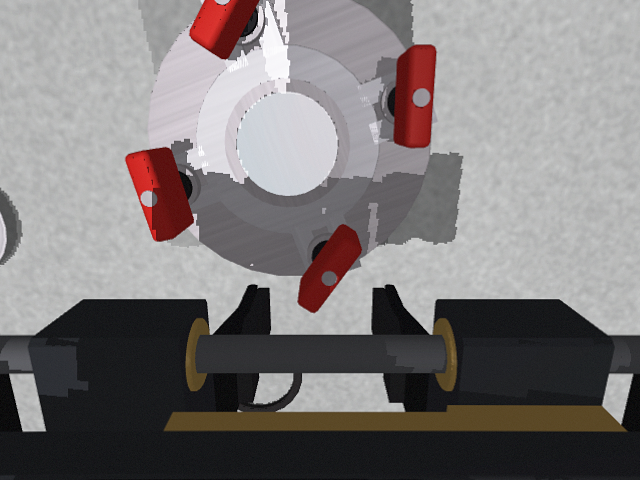

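>>> carry_out(
  targets=[
    [[11.6,3.6,21.8],[0,0,0]],
    [[11.6,3.6,21.8],[0,0,0]],
    [[11.6,3.6,21.8],[0,0,0]],
    [[11.6,3.6,21.8],[0,0,0]],
    [[0,0,0],[0,0,0]],
    [[0,0,0],[0,0,0]],
  ],
)

```text
time_s: 17.45
tool_pos: [0.556, -0.0116, 0.1668]
tool_rot: [-90.0, 0.1, 97.0]
force: [-0.3, -0.2, 0.6]
grip_width: 0.0439
```

```bash
python3 look.py w7;  python3 -c "
from h import *
o=env.get_obs()
for r in plan(o['tool_pos'],o['tool_rot'][2],[.5555,-.012,.1085],97.1,1)[::1]: print(r)"
```

```text
17.45 [ 0.556  -0.0116  0.1668] [-90.04   0.12  97.  ] 0.0439 [ 0.075 -0.209  0.016] [-0.26 -0.25  0.59] -0.004 [ 48.1  16.8 -57.6  99.4  15.   71.9  83.8]
[[-0.1, 58.3, 1.0], [0, np.float64(-0.12), 0]]
```

View pics/w7.png

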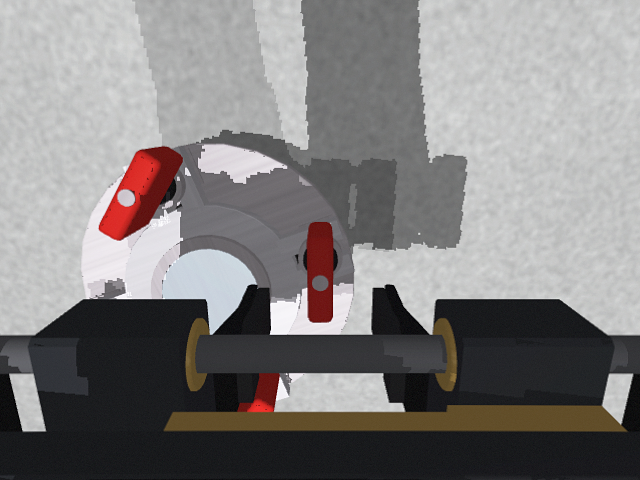

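Well aligned. Descend and grip; use 45 N.

>>> carry_out(
  targets=[
    [[0,18,0.5],[0,0,0]],
    [[0,25,0],[0,0,0]],
    [[0,14,0],[0,0,0]],
    [[0,0,0],[0,0,0]],
  ],
)

```text
time_s: 17.9
tool_pos: [0.5543, -0.0112, 0.1074]
tool_rot: [-89.8, -0.1, 97.0]
force: [0.2, -0.2, -0.3]
grip_width: 0.0434
```

>>> carry_out(
  targets=[
    [[0,0,0],[0,0,0]],
    [[0,0,0],[0,0,0]],
    [[0,0,0],[0,0,0]],
    [[0,0,0],[0,0,0]],
    [[0,0,0],[0,0,0]],
  ],
  jaw=0.0,
  squeeze=45,
)

```text
time_s: 18.4
tool_pos: [0.5558, -0.0122, 0.11]
tool_rot: [-90.1, 0.1, 97.1]
force: [0.3, 2.6, 2.1]
grip_width: 0.0123
```

```bash
cat > st.py <<'E'
from h import *
W=[];
for i in range(4):
    if i: env.read_camera("top")
    o=env.get_obs(); W.append(np.r_[o['force'],o['wrist_torque'],o['effort'][6],o['tool_rot'][2]])
W=np.array(W)
print(o['time_s'],o['tool_pos'].round(4),o['tool_rot'].round(2),'F',np.mean(W,0)[:5].round(2),'tz',W[:,5].round(3),W[:,5].mean().round(3),'eff7',W[:,6].round(3),'yaw',W[:,7].round(2),'q',o['qpos'][[2,6]].round(1),round(o['grip_width'],4))
E
python3 st.py
```

```text
18.55 [ 0.5558 -0.0121  0.11  ] [-90.05   0.11  97.03] F [ 0.12 -1.73  2.53 -0.22 -0.12] tz [0.038 0.066 0.026 0.052] 0.046 eff7 [-0.072 -0.063 -0.06  -0.057] yaw [97.05 97.03 97.03 97.03] q [-55.9  81.3] 0.0128
```

>>> carry_out(
  targets=[
    [[0,0.2,0],[0,3,0]],
    [[0,0.2,0],[0,3,0]],
  ],
)

```text
time_s: 18.75
tool_pos: [0.5558, -0.0121, 0.1096]
tool_rot: [-90.1, 0.1, 90.9]
force: [0.4, -4.5, 3.6]
grip_width: 0.0125
```

```bash
python3 st.py
```

```text
18.9 [ 0.5558 -0.0121  0.1096] [-90.06   0.1   91.07] F [ 0.35 -4.48  3.66 -0.79 -0.18] tz [ 0.105 -0.004 -0.074 -0.097] -0.018 eff7 [ 0.436 -0.048 -0.247 -0.024] yaw [90.91 90.8  91.01 91.07] q [-54.8  75.8] 0.0126
```

>>> carry_out(
  targets=[
    [[0,0.1,0],[0,2,0]],
    [[0,0.1,0],[0,2,0]],
    [[0,0.1,0],[0,2,0]],
  ],
)

```text
time_s: 19.2
tool_pos: [0.5558, -0.0122, 0.1092]
tool_rot: [-90.1, 0.1, 85.0]
force: [0.9, -5.3, 3.4]
grip_width: 0.0126
```

```bash
python3 st.py
```

```text
19.35 [ 0.5558 -0.0121  0.1091] [-90.06   0.1   85.11] F [ 0.41 -5.12  3.81 -1.07 -0.26] tz [ 0.096  0.041  0.007 -0.036] 0.027 eff7 [ 0.251 -0.077 -0.186 -0.011] yaw [85.03 84.95 85.08 85.11] q [-53.7  70.2] 0.0128
```

>>> carry_out(
  targets=[
    [[0,0.1,0],[0,2,0]],
    [[0,0.1,0],[0,2,0]],
  ],
)

```text
time_s: 19.55
tool_pos: [0.5558, -0.0122, 0.1089]
tool_rot: [-90.1, 0.1, 81.1]
force: [0.9, -5.9, 4.0]
grip_width: 0.0124
```

```bash
python3 st.py
```

```text
19.7 [ 0.5558 -0.0122  0.1089] [-9.007e+01  9.000e-02  8.111e+01] F [ 0.62 -5.51  4.   -1.13 -0.29] tz [ 0.07   0.042 -0.003  0.016] 0.031 eff7 [ 0.258 -0.102 -0.18  -0.021] yaw [81.06 80.97 81.08 81.11] q [-52.9  66.5] 0.0128
```

>>> carry_out(
  targets=[
    [[0,0.1,0],[0,2,0]],
    [[0,0.1,0],[0,2,0]],
  ],
)

```text
time_s: 19.9
tool_pos: [0.5558, -0.0122, 0.1086]
tool_rot: [-90.1, 0.1, 77.1]
force: [0.9, -5.2, 3.4]
grip_width: 0.0127
```

```bash
python3 st.py
```

```text
20.05 [ 0.5558 -0.0122  0.1086] [-9.008e+01  9.000e-02  7.711e+01] F [ 0.45 -5.22  3.13 -1.12 -0.3 ] tz [ 0.1    0.049 -0.039 -0.011] 0.025 eff7 [ 0.254 -0.106 -0.185 -0.026] yaw [77.06 76.97 77.08 77.11] q [-52.2  62.8] 0.0125
```

>>> carry_out(
  targets=[
    [[0,0.1,0],[0,1.5,0]],
    [[0,0.1,0],[0,1.5,0]],
  ],
)

```text
time_s: 20.25
tool_pos: [0.5558, -0.0122, 0.1084]
tool_rot: [-90.1, 0.1, 74.1]
force: [0.9, -5.2, 4.4]
grip_width: 0.0127
```

```bash
python3 st.py
```

```text
20.4 [ 0.5558 -0.0122  0.1084] [-9.008e+01  9.000e-02  7.412e+01] F [ 0.59 -5.39  3.44 -1.14 -0.32] tz [0.07  0.1   0.042 0.016] 0.057 eff7 [ 0.166 -0.105 -0.164 -0.044] yaw [74.08 74.01 74.1  74.12] q [-51.7  60. ] 0.0129
```

>>> carry_out(
  targets=[
    [[0,0.1,0],[0,1.5,0]],
    [[0,0.1,0],[0,1.5,0]],
  ],
)

```text
time_s: 20.6
tool_pos: [0.5558, -0.0123, 0.1082]
tool_rot: [-90.1, 0.1, 71.1]
force: [-0.4, -6.2, 3.4]
grip_width: 0.0127
```

```bash
python3 st.py
```

```text
20.75 [ 0.5558 -0.0123  0.1082] [-9.009e+01  9.000e-02  7.111e+01] F [ 0.42 -5.59  3.57 -1.19 -0.33] tz [0.09  0.065 0.067 0.023] 0.061 eff7 [ 0.165 -0.107 -0.167 -0.047] yaw [71.07 71.01 71.1  71.11] q [-51.1  57.1] 0.0127
```

>>> carry_out(
  targets=[
    [[0,0.1,0],[0,1.5,0]],
    [[0,0.1,0],[0,1.5,0]],
  ],
)

```text
time_s: 20.95
tool_pos: [0.5558, -0.0123, 0.108]
tool_rot: [-90.1, 0.1, 68.1]
force: [-0.5, -5.0, 2.9]
grip_width: 0.0126
```

```bash
python3 st.py
```

```text
21.1 [ 0.5557 -0.0123  0.108 ] [-9.009e+01  8.000e-02  6.812e+01] F [ 0.66 -5.33  3.   -1.19 -0.32] tz [0.124 0.031 0.007 0.042] 0.051 eff7 [ 0.163 -0.109 -0.169 -0.049] yaw [68.07 68.01 68.1  68.12] q [-50.6  54.3] 0.0127
```

>>> carry_out(
  targets=[
    [[0,0.1,0],[0,1.5,0]],
    [[0,0.1,0],[0,1.5,0]],
  ],
)

```text
time_s: 21.3
tool_pos: [0.5558, -0.0123, 0.1078]
tool_rot: [-90.1, 0.1, 65.1]
force: [0.9, -5.4, 4.4]
grip_width: 0.0127
```

```bash
python3 st.py
```

```text
21.45 [ 0.5558 -0.0123  0.1078] [-9.010e+01  8.000e-02  6.512e+01] F [ 0.51 -5.45  3.75 -1.22 -0.31] tz [0.169 0.129 0.068 0.036] 0.1 eff7 [ 0.16  -0.117 -0.176 -0.056] yaw [65.08 65.01 65.1  65.12] q [-50.1  51.5] 0.0126
```

>>> carry_out(
  targets=[
    [[0,0.1,0],[0,1.5,0]],
    [[0,0.1,0],[0,1.5,0]],
  ],
)

```text
time_s: 21.65
tool_pos: [0.5557, -0.0123, 0.1077]
tool_rot: [-90.1, 0.1, 62.1]
force: [0.4, -5.4, 4.2]
grip_width: 0.0125
```

```bash
python3 st.py
```

```text
21.8 [ 0.5557 -0.0123  0.1077] [-9.010e+01  8.000e-02  6.213e+01] F [ 0.34 -5.74  4.11 -1.26 -0.24] tz [0.151 0.16  0.102 0.048] 0.115 eff7 [ 0.098 -0.177 -0.234 -0.113] yaw [62.08 62.02 62.1  62.13] q [-49.5  48.7] 0.0126
```

>>> carry_out(
  targets=[
    [[0,0.1,0],[0,1.5,0]],
    [[0,0.1,0],[0,1.5,0]],
  ],
)

```text
time_s: 22.0
tool_pos: [0.5557, -0.0123, 0.1076]
tool_rot: [-90.1, 0.1, 59.1]
force: [-0.5, -6.5, 5.8]
grip_width: 0.0128
```

```bash
python3 st.py
```

```text
22.15 [ 0.5557 -0.0124  0.1076] [-9.011e+01  9.000e-02  5.914e+01] F [ 0.06 -5.88  5.35 -1.27 -0.14] tz [0.251 0.229 0.194 0.129] 0.201 eff7 [ 0.019 -0.244 -0.301 -0.18 ] yaw [59.1  59.03 59.12 59.14] q [-49.   45.9] 0.0125
```

>>> carry_out(
  targets=[
    [[0,0.1,0],[0,1.5,0]],
    [[0,0.1,0],[0,1.5,0]],
  ],
)

```text
time_s: 22.35
tool_pos: [0.5557, -0.0124, 0.1076]
tool_rot: [-90.1, 0.1, 56.1]
force: [-0.4, -6.5, 6.4]
grip_width: 0.0122
```

```bash
python3 st.py
```

```text
22.5 [ 0.5557 -0.0124  0.1076] [-90.12   0.1   56.16] F [-0.58 -5.89  6.26 -1.31 -0.08] tz [0.292 0.308 0.238 0.266] 0.276 eff7 [-0.067 -0.349 -0.403 -0.281] yaw [56.11 56.05 56.14 56.16] q [-48.5  43. ] 0.0126
```

>>> carry_out(
  targets=[
    [[0,0.1,0],[0,1.5,0]],
    [[0,0,0],[0,1.5,0]],
  ],
)

```text
time_s: 22.7
tool_pos: [0.5557, -0.0123, 0.1075]
tool_rot: [-90.1, 0.1, 53.1]
force: [-0.3, -4.9, 6.1]
grip_width: 0.0128
```

```bash
python3 st.py
```

```text
22.85 [ 0.5557 -0.0124  0.1075] [-90.13   0.1   53.17] F [-0.36 -5.4   6.3  -1.3  -0.03] tz [0.488 0.369 0.294 0.291] 0.36 eff7 [-0.156 -0.41  -0.466 -0.346] yaw [53.14 53.07 53.16 53.17] q [-48.   40.2] 0.0126
```

```bash
python3 -c "
from h import *
for r in plan([.5557,-.0124,.1675],53.2,[.6197,-.1364,.166],110.2,7): print(r)"
```

```text
[[-8.7, 0.2, -17.9], [0, -8.14, 0]]
[[-11.2, 0.2, -16.5], [0, -8.14, 0]]
[[-13.4, 0.2, -14.8], [0, -8.14, 0]]
[[-15.3, 0.2, -12.7], [0, -8.14, 0]]
[[-17.0, 0.2, -10.4], [0, -8.14, 0]]
[[-18.3, 0.2, -7.9], [0, -8.14, 0]]
[[-19.2, 0.2, -5.2], [0, -8.14, 0]]
```

>>> carry_out(
  targets=[
    [[0,0,0],[0,0,0]],
    [[0,0,0],[0,0,0]],
    [[0,0,0],[0,0,0]],
    [[0,-25,0],[0,0,0]],
    [[0,-35,0],[0,0,0]],
    [[-8.7,0,-17.9],[0,-8.1,0]],
    [[-11.2,0,-16.5],[0,-8.1,0]],
    [[-13.4,0,-14.8],[0,-8.1,0]],
    [[-15.3,0,-12.7],[0,-8.1,0]],
    [[-17.0,0,-10.4],[0,-8.1,0]],
    [[-18.3,0,-7.9],[0,-8.1,0]],
    [[-19.2,0,-5.2],[0,-8.1,0]],
  ],
  jaw=0.5,
)

```text
time_s: 24.05
tool_pos: [0.6187, -0.1347, 0.1663]
tool_rot: [-90.0, -0.1, 110.2]
force: [0.0, 0.1, 0.4]
grip_width: 0.0438
```

>>> carry_out(
  targets=[
    [[0,0,0],[0,0,0]],
    [[0,0,0],[0,0,0]],
  ],
)

```text
time_s: 24.25
tool_pos: [0.6182, -0.1338, 0.1662]
tool_rot: [-90.0, -0.1, 109.6]
force: [0.6, 0.7, 0.5]
grip_width: 0.0435
```

```bash
python3 look.py w8;  python3 -c "
from h import *
o=env.get_obs()
for r in plan(o['tool_pos'],o['tool_rot'][2],[.6197,-.1364,.1095],110.2,1)[::1]: print(r)"
```

```text
24.25 [ 0.6182 -0.1338  0.1662] [-89.98  -0.14 109.61] 0.0435 [ 0.168 -0.108 -0.039] [0.56 0.68 0.46] 0.091 [ 50.4  27.1 -53.6  88.5  22.1  75.7 103.9]
[[-3.7, 57.0, -0.4], [0, np.float64(-0.49), 0]]
```

View pics/w8.png

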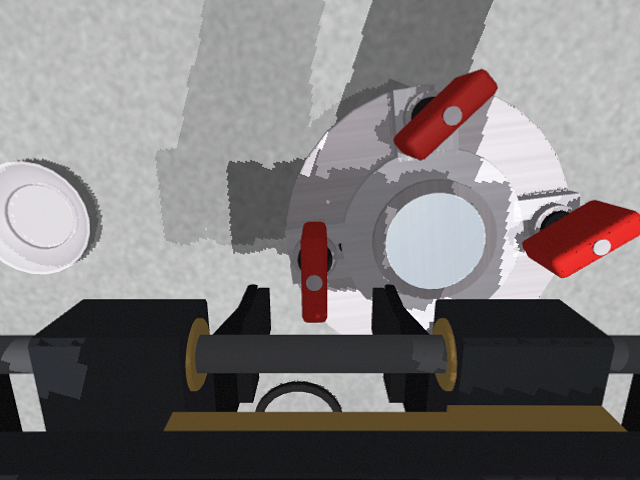

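>>> carry_out(
  targets=[
    [[-3.4,17,-0.4],[0,-0.5,0]],
    [[0,25,0],[0,0,0]],
    [[0,14,0],[0,0,0]],
    [[0,0,0],[0,0,0]],
  ],
)

```text
time_s: 24.7
tool_pos: [0.6179, -0.1374, 0.1078]
tool_rot: [-89.8, -0.2, 110.3]
force: [0.1, 0.2, 0.0]
grip_width: 0.0433
```

>>> carry_out(
  targets=[
    [[0,0,0],[0,0,0]],
    [[0,0,0],[0,0,0]],
    [[0,0,0],[0,0,0]],
    [[0,0,0],[0,0,0]],
    [[0,0,0],[0,0,0]],
  ],
  jaw=0.0,
  squeeze=45,
)

```text
time_s: 25.2
tool_pos: [0.62, -0.1366, 0.1115]
tool_rot: [-90.0, -0.1, 110.3]
force: [-0.8, -1.9, 2.9]
grip_width: 0.0127
```

```bash
python3 st.py
```

```text
25.35 [ 0.62   -0.1367  0.1114] [-9.0010e+01 -7.0000e-02  1.1032e+02] F [-2.08  1.98  3.85  0.52  0.37] tz [-0.068 -0.052 -0.018 -0.073] -0.053 eff7 [0.077 0.069 0.07  0.07 ] yaw [110.3  110.31 110.32 110.32] q [-52.1 103.1] 0.0124
```

>>> carry_out(
  targets=[
    [[0,0.3,0],[0,4,0]],
    [[0,0.3,0],[0,4,0]],
    [[0,0.3,0],[0,4,0]],
    [[0,0.1,0],[0,1.5,0]],
    [[0,0.1,0],[0,1.5,0]],
  ],
)

```text
time_s: 25.85
tool_pos: [0.6201, -0.1372, 0.1104]
tool_rot: [-90.0, -0.0, 95.3]
force: [-2.5, 3.3, 5.3]
grip_width: 0.0127
```

```bash
python3 st.py
```

```text
26.0 [ 0.6201 -0.1372  0.1104] [-9.000e+01 -3.000e-02  9.534e+01] F [-2.49  3.2   5.77  0.85  0.55] tz [ 0.11   0.062  0.043 -0.025] 0.048 eff7 [ 0.179 -0.07  -0.125 -0.006] yaw [95.3  95.24 95.32 95.34] q [-49.2  89.3] 0.0123
```

>>> carry_out(
  targets=[
    [[0,0.1,0],[0,1.5,0]],
    [[0,0.1,0],[0,1.5,0]],
  ],
)

```text
time_s: 26.2
tool_pos: [0.6201, -0.1372, 0.1102]
tool_rot: [-90.0, -0.0, 92.3]
force: [-3.0, 2.1, 5.5]
grip_width: 0.0129
```

```bash
python3 st.py
```

```text
26.35 [ 0.6201 -0.1373  0.1102] [-9.000e+01 -3.000e-02  9.234e+01] F [-2.44  2.3   5.45  0.83  0.54] tz [ 0.014  0.04   0.019 -0.031] 0.011 eff7 [ 0.198 -0.07  -0.128 -0.01 ] yaw [92.3  92.23 92.32 92.34] q [-48.6  86.6] 0.0126
```

>>> carry_out(
  targets=[
    [[0,0.2,0],[0,3,0]],
    [[0,0.1,0],[0,1.5,0]],
    [[0,0.1,0],[0,1.5,0]],
  ],
)

```text
time_s: 26.65
tool_pos: [0.6201, -0.1375, 0.1098]
tool_rot: [-90.0, -0.0, 86.3]
force: [-2.8, 2.8, 5.6]
grip_width: 0.0126
```

```bash
python3 st.py
```

```text
26.8 [ 0.6201 -0.1375  0.1098] [-9.000e+01 -1.000e-02  8.634e+01] F [-3.17  2.93  5.16  0.72  0.48] tz [0.112 0.038 0.017 0.035] 0.05 eff7 [ 0.175 -0.08  -0.136 -0.017] yaw [86.29 86.23 86.31 86.34] q [-47.4  81. ] 0.0125
```

>>> carry_out(
  targets=[
    [[0,0.1,0],[0,1.5,0]],
    [[0,0.1,0],[0,1.5,0]],
  ],
)

```text
time_s: 27.0
tool_pos: [0.6201, -0.1376, 0.1096]
tool_rot: [-90.0, -0.0, 83.3]
force: [-2.3, 3.0, 5.8]
grip_width: 0.0127
```

```bash
python3 st.py
```

```text
27.15 [ 0.6201 -0.1375  0.1096] [-9.000e+01 -1.000e-02  8.333e+01] F [-2.64  2.49  5.1   0.7   0.52] tz [ 0.068  0.033 -0.01   0.001] 0.023 eff7 [ 0.186 -0.082 -0.14  -0.021] yaw [83.29 83.23 83.31 83.33] q [-46.9  78.3] 0.0125
```

>>> carry_out(
  targets=[
    [[0,0.1,0],[0,1.5,0]],
    [[0,0.1,0],[0,1.5,0]],
  ],
)

```text
time_s: 27.35
tool_pos: [0.6201, -0.1376, 0.1094]
tool_rot: [-90.0, 0.0, 80.3]
force: [-2.2, 2.3, 6.0]
grip_width: 0.0122
```

```bash
python3 st.py
```

```text
27.5 [ 0.6201 -0.1377  0.1094] [-90.     0.    80.33] F [-2.62  2.66  5.62  0.69  0.51] tz [ 0.09   0.04  -0.008  0.018] 0.035 eff7 [ 0.181 -0.087 -0.144 -0.025] yaw [80.29 80.22 80.31 80.33] q [-46.3  75.5] 0.0129
```

>>> carry_out(
  targets=[
    [[0,0.1,0],[0,1.5,0]],
    [[0,0.1,0],[0,1.5,0]],
  ],
)

```text
time_s: 27.7
tool_pos: [0.6201, -0.1377, 0.1092]
tool_rot: [-90.0, 0.0, 77.3]
force: [-2.5, 1.8, 4.5]
grip_width: 0.0129
```

```bash
python3 st.py
```

```text
27.85 [ 0.6201 -0.1377  0.1092] [-8.999e+01  1.000e-02  7.733e+01] F [-2.97  2.19  5.3   0.65  0.51] tz [ 0.067  0.06   0.003 -0.013] 0.029 eff7 [ 0.175 -0.093 -0.149 -0.03 ] yaw [77.29 77.22 77.31 77.33] q [-45.7  72.7] 0.0125
```

>>> carry_out(
  targets=[
    [[0,0.1,0],[0,1.5,0]],
    [[0,0.1,0],[0,1.5,0]],
  ],
)

```text
time_s: 28.05
tool_pos: [0.6201, -0.1378, 0.109]
tool_rot: [-90.0, 0.0, 74.3]
force: [-3.4, 1.5, 5.9]
grip_width: 0.0126
```

```bash
python3 st.py
```

```text
28.2 [ 0.6201 -0.1378  0.109 ] [-9.000e+01  2.000e-02  7.433e+01] F [-2.98  2.32  6.09  0.59  0.52] tz [ 0.135  0.105 -0.064  0.014] 0.047 eff7 [ 0.168 -0.1   -0.156 -0.036] yaw [74.28 74.22 74.3  74.33] q [-45.1  69.9] 0.0128
```

>>> carry_out(
  targets=[
    [[0,0.1,0],[0,1.5,0]],
    [[0,0.1,0],[0,1.5,0]],
  ],
)

```text
time_s: 28.4
tool_pos: [0.62, -0.1379, 0.1089]
tool_rot: [-90.0, 0.0, 71.3]
force: [-3.9, 1.7, 6.3]
grip_width: 0.0126
```

```bash
python3 st.py
```

```text
28.55 [ 0.62   -0.1379  0.1089] [-9.000e+01  3.000e-02  7.134e+01] F [-3.37  2.25  6.13  0.59  0.62] tz [0.118 0.07  0.06  0.067] 0.079 eff7 [ 0.114 -0.158 -0.21  -0.09 ] yaw [71.29 71.22 71.3  71.34] q [-44.5  67.2] 0.0126
```

>>> carry_out(
  targets=[
    [[0,0.1,0],[0,1.5,0]],
    [[0,0,0],[0,1.5,0]],
  ],
)

```text
time_s: 28.75
tool_pos: [0.62, -0.138, 0.1088]
tool_rot: [-90.0, 0.0, 68.3]
force: [-3.7, 1.8, 5.6]
grip_width: 0.013
```

```bash
python3 st.py
```

```text
28.9 [ 0.62   -0.138   0.1089] [-9.000e+01  4.000e-02  6.834e+01] F [-3.36  2.09  6.09  0.54  0.61] tz [0.233 0.165 0.219 0.088] 0.176 eff7 [ 0.011 -0.249 -0.301 -0.182] yaw [68.3  68.24 68.32 68.34] q [-44.   64.4] 0.0125
```

>>> carry_out(
  targets=[
    [[0,0.1,0],[0,1.5,0]],
    [[0,0,0],[0,1.5,0]],
  ],
)

```text
time_s: 29.1
tool_pos: [0.62, -0.1381, 0.1088]
tool_rot: [-90.0, 0.1, 65.3]
force: [-4.3, 1.9, 6.5]
grip_width: 0.0127
```

```bash
python3 st.py
```

```text
29.25 [ 0.62   -0.1381  0.1088] [-9.000e+01  5.000e-02  6.536e+01] F [-3.48  1.82  6.33  0.49  0.68] tz [0.348 0.353 0.213 0.289] 0.301 eff7 [-0.09  -0.37  -0.421 -0.301] yaw [65.32 65.25 65.34 65.36] q [-43.4  61.6] 0.0127
```

>>> carry_out(
  targets=[
    [[0,0,0],[0,1,0]],
    [[0,0,0],[0,1,0]],
  ],
)

```text
time_s: 29.45
tool_pos: [0.62, -0.1381, 0.1088]
tool_rot: [-90.0, 0.1, 63.3]
force: [-4.0, 1.3, 6.5]
grip_width: 0.0128
```

```bash
python3 st.py; python3 -c "
from h import *
for r in plan([.6200,-.1381,.1688],63.3,[.5253,-.1065,.168],64.5,4): print(r)"
```

```text
29.6 [ 0.62   -0.1381  0.1088] [-9.001e+01  6.000e-02  6.338e+01] F [-3.62  1.89  6.55  0.5   0.67] tz [0.463 0.318 0.273 0.294] 0.337 eff7 [-0.242 -0.397 -0.433 -0.355] yaw [63.35 63.3  63.36 63.38] q [-43.   59.8] 0.0123
[[-3.6, 0.2, 24.7], [0, -0.3, 0]]
[[-3.5, 0.2, 24.7], [0, -0.3, 0]]
[[-3.3, 0.2, 24.7], [0, -0.3, 0]]
[[-3.2, 0.2, 24.8], [0, -0.3, 0]]
```

>>> carry_out(
  targets=[
    [[0,0,0],[0,0,0]],
    [[0,0,0],[0,0,0]],
    [[0,0,0],[0,0,0]],
    [[0,-25,0],[0,0,0]],
    [[0,-35,0],[0,0,0]],
    [[-3.4,0.2,24.7],[0,-0.3,0]],
    [[-3.4,0.2,24.7],[0,-0.3,0]],
    [[-3.4,0.2,24.7],[0,-0.3,0]],
    [[-3.4,0.2,24.7],[0,-0.3,0]],
    [[0,0,0],[0,0,0]],
    [[0,0,0],[0,0,0]],
  ],
  jaw=0.5,
)

```text
time_s: 30.7
tool_pos: [0.5257, -0.1073, 0.1674]
tool_rot: [-90.1, 0.1, 64.4]
force: [-0.4, 0.5, 0.0]
grip_width: 0.0435
```

```bash
python3 look.py w9;  python3 -c "
from h import *
o=env.get_obs()
for r in plan(o['tool_pos'],o['tool_rot'][2],[.5253,-.1065,.1095],64.5,1)[::1]: print(r)"
```

```text
30.7 [ 0.5257 -0.1073  0.1674] [-9.009e+01  6.000e-02  6.445e+01] 0.0435 [ 0.046 -0.112 -0.031] [-0.41  0.45  0.04] 0.016 [ 52.   11.  -47.7 102.2   8.7  70.5  66.3]
[[0.4, 57.9, 1.1], [0, np.float64(-0.06), 0]]
```

View pics/w9.png

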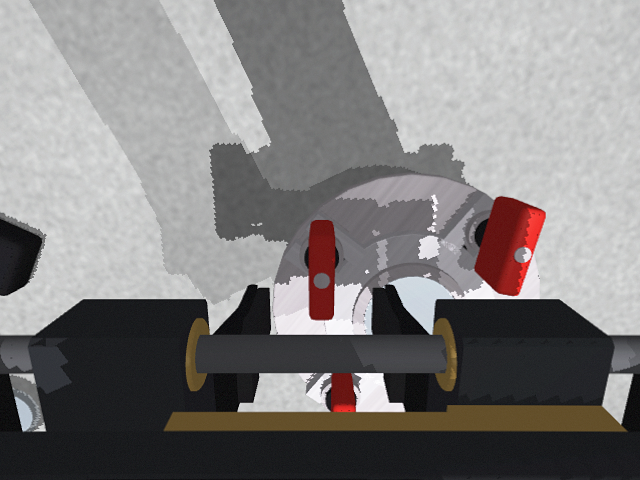

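>>> carry_out(
  targets=[
    [[0.4,18,1],[0,0,0]],
    [[0,25,0],[0,0,0]],
    [[0,14,0],[0,0,0]],
    [[0,0,0],[0,0,0]],
  ],
)

```text
time_s: 31.15
tool_pos: [0.5237, -0.1056, 0.108]
tool_rot: [-89.8, -0.0, 64.5]
force: [-0.5, 0.2, 0.3]
grip_width: 0.0437
```

>>> carry_out(
  targets=[
    [[0,0,0],[0,0,0]],
    [[0,0,0],[0,0,0]],
    [[0,0,0],[0,0,0]],
    [[0,0,0],[0,0,0]],
    [[0,0,0],[0,0,0]],
  ],
  jaw=0.0,
  squeeze=45,
)

```text
time_s: 31.65
tool_pos: [0.5249, -0.1066, 0.1107]
tool_rot: [-90.1, 0.1, 64.5]
force: [-0.6, 1.2, 4.1]
grip_width: 0.013
```

```bash
python3 st.py
```

```text
31.8 [ 0.5249 -0.1065  0.1107] [-9.004e+01  6.000e-02  6.444e+01] F [-1.41 -0.65  3.37  0.04  0.06] tz [-0.033 -0.015 -0.045 -0.037] -0.033 eff7 [0.05  0.034 0.03  0.03 ] yaw [64.46 64.45 64.44 64.44] q [-47.   63.8] 0.0128
```

>>> carry_out(
  targets=[
    [[0,0.3,0],[0,4,0]],
    [[0,0.3,0],[0,4,0]],
    [[0,0.3,0],[0,4,0]],
    [[0,0.1,0],[0,1.5,0]],
    [[0,0.1,0],[0,1.5,0]],
  ],
)

```text
time_s: 32.3
tool_pos: [0.5248, -0.1066, 0.1096]
tool_rot: [-90.1, 0.1, 49.4]
force: [-3.3, -2.2, 5.3]
grip_width: 0.0124
```

```bash
python3 st.py
```

```text
32.45 [ 0.5248 -0.1066  0.1096] [-9.006e+01  6.000e-02  4.949e+01] F [-2.13 -2.38  5.4  -0.45  0.36] tz [-0.011  0.053 -0.067 -0.033] -0.015 eff7 [ 0.206 -0.053 -0.114  0.009] yaw [49.44 49.38 49.46 49.49] q [-44.8  49.4] 0.0128
```

>>> carry_out(
  targets=[
    [[0,0.2,0],[0,3,0]],
    [[0,0.1,0],[0,1.5,0]],
    [[0,0.1,0],[0,1.5,0]],
  ],
)

```text
time_s: 32.75
tool_pos: [0.5248, -0.1067, 0.1092]
tool_rot: [-90.1, 0.1, 43.4]
force: [-3.2, -1.9, 4.8]
grip_width: 0.0125
```

```bash
python3 st.py
```

```text
32.9 [ 0.5248 -0.1067  0.1092] [-9.006e+01  6.000e-02  4.348e+01] F [-2.22 -2.26  5.45 -0.45  0.37] tz [ 0.063 -0.    -0.034 -0.071] -0.011 eff7 [ 0.216 -0.052 -0.114  0.009] yaw [43.44 43.37 43.46 43.48] q [-43.9  43.6] 0.0128
```

Now at about 51°. Continue in 3° steps.

>>> carry_out(
  targets=[
    [[0,0.1,0],[0,1.5,0]],
    [[0,0.1,0],[0,1.5,0]],
  ],
)

```text
time_s: 33.1
tool_pos: [0.5247, -0.1067, 0.109]
tool_rot: [-90.1, 0.1, 40.4]
force: [-1.8, -2.6, 6.4]
grip_width: 0.0129
```

```bash
python3 st.py
```

```text
33.25 [ 0.5248 -0.1067  0.109 ] [-9.006e+01  6.000e-02  4.048e+01] F [-1.98 -2.53  5.73 -0.47  0.38] tz [ 0.039  0.037 -0.03  -0.038] 0.002 eff7 [ 0.231 -0.05  -0.114  0.009] yaw [40.43 40.37 40.46 40.48] q [-43.5  40.7] 0.0127
```

>>> carry_out(
  targets=[
    [[0,0.1,0],[0,1.5,0]],
    [[0,0.1,0],[0,1.5,0]],
  ],
)

```text
time_s: 33.45
tool_pos: [0.5247, -0.1067, 0.1088]
tool_rot: [-90.1, 0.1, 37.4]
force: [-3.7, -2.3, 5.5]
grip_width: 0.0128
```

```bash
python3 st.py
```

```text
33.6 [ 0.5247 -0.1067  0.1087] [-9.006e+01  6.000e-02  3.748e+01] F [-2.81 -1.98  5.42 -0.49  0.38] tz [ 0.044  0.003 -0.05  -0.047] -0.013 eff7 [ 0.231 -0.05  -0.114  0.009] yaw [37.44 37.37 37.45 37.48] q [-43.1  37.8] 0.0125
```

>>> carry_out(
  targets=[
    [[0,0.1,0],[0,1.5,0]],
    [[0,0.1,0],[0,1.5,0]],
  ],
)

```text
time_s: 33.8
tool_pos: [0.5247, -0.1067, 0.1085]
tool_rot: [-90.1, 0.1, 34.4]
force: [-2.6, -2.9, 5.0]
grip_width: 0.0125
```

```bash
python3 st.py
```

```text
33.95 [ 0.5247 -0.1067  0.1086] [-9.007e+01  6.000e-02  3.448e+01] F [-2.39 -2.16  4.96 -0.48  0.42] tz [ 0.063 -0.042 -0.093 -0.049] -0.03 eff7 [ 0.231 -0.05  -0.114  0.009] yaw [34.44 34.37 34.45 34.48] q [-42.7  34.9] 0.0123
```

>>> carry_out(
  targets=[
    [[0,0.1,0],[0,1.5,0]],
    [[0,0.1,0],[0,1.5,0]],
  ],
)

```text
time_s: 34.15
tool_pos: [0.5247, -0.1067, 0.1083]
tool_rot: [-90.1, 0.1, 31.4]
force: [-2.6, -3.2, 4.7]
grip_width: 0.0129
```

```bash
python3 st.py
```

```text
34.3 [ 0.5246 -0.1067  0.1083] [-9.007e+01  6.000e-02  3.148e+01] F [-2.59 -2.61  5.56 -0.5   0.42] tz [ 0.033 -0.016 -0.043 -0.118] -0.036 eff7 [ 0.231 -0.05  -0.114  0.009] yaw [31.44 31.36 31.46 31.48] q [-42.3  32. ] 0.0131
```

>>> carry_out(
  targets=[
    [[0,0.1,0],[0,1.5,0]],
    [[0,0.1,0],[0,1.5,0]],
  ],
)

```text
time_s: 34.5
tool_pos: [0.5246, -0.1068, 0.1082]
tool_rot: [-90.1, 0.1, 28.4]
force: [-3.0, -1.7, 6.3]
grip_width: 0.0129
```

```bash
python3 st.py
```

```text
34.65 [ 0.5246 -0.1068  0.1082] [-9.007e+01  6.000e-02  2.848e+01] F [-3.19 -2.18  5.7  -0.48  0.47] tz [ 0.044 -0.022 -0.044  0.02 ] -0.001 eff7 [ 0.198 -0.09  -0.148 -0.023] yaw [28.44 28.37 28.46 28.48] q [-41.9  29.1] 0.0127
```

>>> carry_out(
  targets=[
    [[0,0.1,0],[0,1.5,0]],
    [[0,0.1,0],[0,1.5,0]],
  ],
)

```text
time_s: 34.85
tool_pos: [0.5246, -0.1068, 0.1082]
tool_rot: [-90.1, 0.1, 25.5]
force: [-3.5, -2.5, 7.1]
grip_width: 0.0128
```

```bash
python3 st.py
```

```text
35.0 [ 0.5246 -0.1068  0.1082] [-9.008e+01  6.000e-02  2.550e+01] F [-3.41 -2.4   7.13 -0.5   0.57] tz [0.225 0.13  0.084 0.051] 0.123 eff7 [ 0.093 -0.192 -0.247 -0.122] yaw [25.45 25.39 25.48 25.5 ] q [-41.5  26.2] 0.0127
```

>>> carry_out(
  targets=[
    [[0,0,0],[0,1.5,0]],
    [[0,0,0],[0,1.5,0]],
  ],
)

```text
time_s: 35.2
tool_pos: [0.5246, -0.1068, 0.1081]
tool_rot: [-90.1, 0.1, 22.5]
force: [-4.1, -2.1, 6.9]
grip_width: 0.0127
```

```bash
python3 st.py
```

```text
35.35 [ 0.5246 -0.1068  0.1081] [-9.009e+01  6.000e-02  2.252e+01] F [-3.37 -2.28  6.8  -0.52  0.58] tz [0.329 0.205 0.144 0.143] 0.205 eff7 [-0.008 -0.288 -0.344 -0.219] yaw [22.47 22.41 22.5  22.52] q [-41.1  23.3] 0.0126
```

>>> carry_out(
  targets=[
    [[0,0,0],[0,1,0]],
    [[0,0,0],[0,1,0]],
  ],
)

```text
time_s: 35.55
tool_pos: [0.5246, -0.1068, 0.1081]
tool_rot: [-90.1, 0.1, 20.5]
force: [-2.8, -2.1, 6.5]
grip_width: 0.0122
```

```bash
python3 st.py
```

```text
35.7 [ 0.5246 -0.1068  0.1081] [-9.010e+01  6.000e-02  2.054e+01] F [-3.   -2.22  7.03 -0.54  0.59] tz [0.365 0.341 0.281 0.309] 0.324 eff7 [-0.163 -0.366 -0.402 -0.318] yaw [20.5  20.47 20.53 20.54] q [-40.8  21.4] 0.0127
```

```bash
python3 -c "
from h import *
for r in plan([.5246,-.1068,.168],20.5,[.6486,-.0431,.168],62.2,6): print(r)"
```

```text
[[23.1, -0.0, 2.7], [0, -6.95, 0]]
[[23.2, -0.0, -0.1], [0, -6.95, 0]]
[[23.1, -0.0, -2.9], [0, -6.95, 0]]
[[22.5, -0.0, -5.7], [0, -6.95, 0]]
[[21.7, -0.0, -8.4], [0, -6.95, 0]]
[[20.5, -0.0, -10.9], [0, -6.95, 0]]
```

>>> carry_out(
  targets=[
    [[0,0,0],[0,0,0]],
    [[0,0,0],[0,0,0]],
    [[0,0,0],[0,0,0]],
    [[0,-25,0],[0,0,0]],
    [[0,-35,0],[0,0,0]],
    [[23.1,0,2.7],[0,-7,0]],
    [[23.2,0,-0.1],[0,-7,0]],
    [[23.1,0,-2.9],[0,-7,0]],
    [[22.5,0,-5.7],[0,-7,0]],
    [[21.7,0,-8.4],[0,-7,0]],
    [[20.5,0,-10.9],[0,-7,0]],
    [[0,0,0],[0,0,0]],
  ],
  jaw=0.5,
)

```text
time_s: 36.9
tool_pos: [0.6502, -0.0389, 0.1666]
tool_rot: [-89.9, -0.2, 62.7]
force: [0.7, 0.2, -0.3]
grip_width: 0.0433
```

>>> carry_out(
  targets=[
    [[0,0,0],[0,0,0]],
  ],
)

```text
time_s: 37.0
tool_pos: [0.6483, -0.0412, 0.1667]
tool_rot: [-89.9, -0.0, 62.4]
force: [0.1, -0.3, -0.1]
grip_width: 0.0434
```

```bash
python3 look.py w10;  python3 -c "
from h import *
o=env.get_obs()
for r in plan(o['tool_pos'],o['tool_rot'][2],[.6486,-.0431,.1110],62.2,1)[::1]: print(r)"
```

```text
37.0 [ 0.6483 -0.0412  0.1667] [-8.991e+01 -1.000e-02  6.243e+01] 0.0434 [ 0.07  -0.107 -0.063] [ 0.13 -0.3  -0.1 ] 0.048 [ 36.3  27.  -47.   86.   20.   75.7  50. ]
[[-0.7, 55.9, -1.0], [0, np.float64(0.19), 0]]
```

View pics/w10.png

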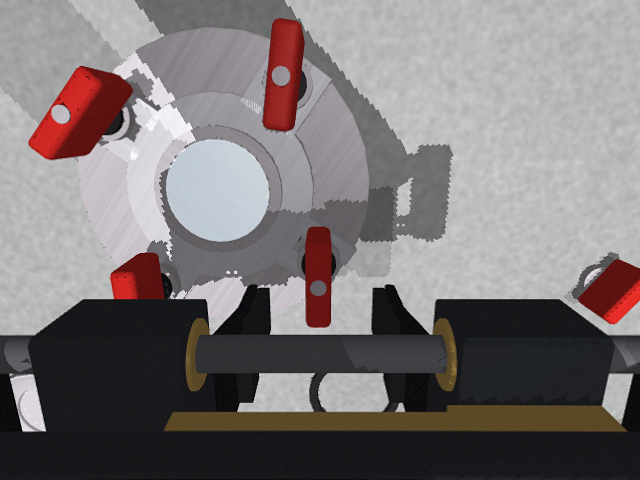

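>>> carry_out(
  targets=[
    [[-0.7,16,-1],[0,0,0]],
    [[0,25,0],[0,0,0]],
    [[0,14,0],[0,0,0]],
    [[0,0,0],[0,0,0]],
  ],
)

```text
time_s: 37.45
tool_pos: [0.6468, -0.0439, 0.1093]
tool_rot: [-89.7, 0.2, 62.4]
force: [-0.1, 0.7, 0.2]
grip_width: 0.0435
```

>>> carry_out(
  targets=[
    [[0,0,0],[0,0,0]],
    [[0,0,0],[0,0,0]],
    [[0,0,0],[0,0,0]],
    [[0,0,0],[0,0,0]],
    [[0,0,0],[0,0,0]],
  ],
  jaw=0.0,
  squeeze=45,
)

```text
time_s: 37.95
tool_pos: [0.6494, -0.0433, 0.113]
tool_rot: [-90.0, 0.0, 62.5]
force: [-0.2, 0.2, 3.3]
grip_width: 0.0127
```

```bash
python3 st.py
```

```text
38.1 [ 0.6494 -0.0433  0.113 ] [-9.004e+01  2.000e-02  6.246e+01] F [-0.63 -0.29  2.77  0.11  0.04] tz [-0.044  0.004 -0.014 -0.011] -0.016 eff7 [0.015 0.02  0.017 0.016] yaw [62.47 62.46 62.46 62.46] q [-45.8  48.7] 0.0125
```

>>> carry_out(
  targets=[
    [[0,0.3,0],[0,4,0]],
    [[0,0.3,0],[0,4,0]],
    [[0,0.3,0],[0,4,0]],
    [[0,0.1,0],[0,1.5,0]],
    [[0,0.1,0],[0,1.5,0]],
  ],
)

```text
time_s: 38.6
tool_pos: [0.6495, -0.0433, 0.1119]
tool_rot: [-90.1, 0.0, 47.4]
force: [-2.1, -1.6, 5.6]
grip_width: 0.0129
```

```bash
python3 st.py
```

```text
38.75 [ 0.6494 -0.0433  0.1119] [-9.005e+01  2.000e-02  4.747e+01] F [-1.85 -1.87  5.59 -0.28  0.31] tz [ 0.039  0.075 -0.106 -0.075] -0.017 eff7 [ 0.198 -0.041 -0.11   0.01 ] yaw [47.43 47.36 47.45 47.47] q [-42.9  34.8] 0.0126
```

>>> carry_out(
  targets=[
    [[0,0.2,0],[0,3,0]],
    [[0,0.1,0],[0,1.5,0]],
    [[0,0.1,0],[0,1.5,0]],
  ],
)

```text
time_s: 39.05
tool_pos: [0.6494, -0.0433, 0.1115]
tool_rot: [-90.0, 0.0, 41.4]
force: [-2.2, -1.0, 6.4]
grip_width: 0.0129
```

```bash
python3 st.py
```

```text
39.2 [ 0.6494 -0.0433  0.1115] [-9.004e+01  1.000e-02  4.147e+01] F [-1.89 -1.16  5.74 -0.26  0.29] tz [ 0.093  0.035 -0.04  -0.004] 0.021 eff7 [ 0.208 -0.049 -0.107  0.012] yaw [41.42 41.36 41.45 41.47] q [-41.8  29.3] 0.0126
```

>>> carry_out(
  targets=[
    [[0,0.1,0],[0,1.5,0]],
    [[0,0.1,0],[0,1.5,0]],
  ],
)

```text
time_s: 39.4
tool_pos: [0.6494, -0.0433, 0.1113]
tool_rot: [-90.0, 0.0, 38.4]
force: [-2.2, -1.6, 4.6]
grip_width: 0.0124
```

```bash
python3 st.py
```

```text
39.55 [ 0.6494 -0.0433  0.1113] [-9.004e+01  1.000e-02  3.847e+01] F [-2.03 -1.59  5.27 -0.31  0.33] tz [ 0.043  0.054  0.028 -0.073] 0.013 eff7 [ 0.223 -0.047 -0.107  0.011] yaw [38.43 38.36 38.45 38.47] q [-41.2  26.5] 0.0127
```

At 54°. Continue.

>>> carry_out(
  targets=[
    [[0,0.1,0],[0,1.5,0]],
    [[0,0.1,0],[0,1.5,0]],
  ],
)

```text
time_s: 39.75
tool_pos: [0.6494, -0.0433, 0.1111]
tool_rot: [-90.0, 0.0, 35.4]
force: [-1.2, -0.7, 5.1]
grip_width: 0.013
```

```bash
python3 st.py
```

```text
39.9 [ 0.6494 -0.0433  0.1111] [-90.04   0.    35.47] F [-1.43 -1.03  5.12 -0.29  0.29] tz [-0.015 -0.    -0.063 -0.015] -0.023 eff7 [ 0.223 -0.047 -0.108  0.011] yaw [35.42 35.36 35.45 35.47] q [-40.6  23.7] 0.0125
```

>>> carry_out(
  targets=[
    [[0,0.1,0],[0,1.5,0]],
    [[0,0.1,0],[0,1.5,0]],
  ],
)

```text
time_s: 40.1
tool_pos: [0.6494, -0.0433, 0.1109]
tool_rot: [-90.0, 0.0, 32.4]
force: [-1.8, -0.7, 5.4]
grip_width: 0.0128
```

```bash
python3 st.py
```

```text
40.25 [ 0.6494 -0.0433  0.1108] [-90.04   0.    32.47] F [-2.18 -1.3   5.39 -0.3   0.28] tz [ 0.055  0.027 -0.072 -0.136] -0.032 eff7 [ 0.223 -0.047 -0.108  0.011] yaw [32.42 32.36 32.45 32.47] q [-40.1  20.9] 0.0128
```

>>> carry_out(
  targets=[
    [[0,0.1,0],[0,1.5,0]],
    [[0,0.1,0],[0,1.5,0]],
  ],
)

```text
time_s: 40.45
tool_pos: [0.6494, -0.0433, 0.1106]
tool_rot: [-90.0, 0.0, 29.4]
force: [-2.5, -1.6, 5.7]
grip_width: 0.0133
```

```bash
python3 st.py
```

```text
40.6 [ 0.6494 -0.0433  0.1107] [-90.05   0.    29.47] F [-2.   -1.55  5.09 -0.29  0.28] tz [ 0.048 -0.029 -0.037 -0.046] -0.016 eff7 [ 0.223 -0.047 -0.108  0.011] yaw [29.43 29.36 29.45 29.47] q [-39.5  18.1] 0.0129
```

>>> carry_out(
  targets=[
    [[0,0.1,0],[0,1.5,0]],
    [[0,0.1,0],[0,1.5,0]],
  ],
)

```text
time_s: 40.8
tool_pos: [0.6494, -0.0433, 0.1105]
tool_rot: [-90.0, -0.0, 26.4]
force: [-1.6, -1.0, 5.7]
grip_width: 0.0123
```

```bash
python3 st.py
```

```text
40.95 [ 0.6494 -0.0433  0.1105] [-90.05  -0.    26.47] F [-2.18 -1.47  5.89 -0.32  0.31] tz [ 0.014  0.024 -0.073  0.014] -0.005 eff7 [ 0.206 -0.069 -0.125 -0.004] yaw [26.42 26.36 26.45 26.47] q [-39.   15.3] 0.0125
```

>>> carry_out(
  targets=[
    [[0,0.1,0],[0,1.5,0]],
    [[0,0.1,0],[0,1.5,0]],
  ],
)

```text
time_s: 41.15
tool_pos: [0.6494, -0.0433, 0.1104]
tool_rot: [-90.0, -0.0, 23.4]
force: [-2.5, -1.4, 6.0]
grip_width: 0.0131
```

```bash
python3 st.py
```

```text
41.3 [ 0.6494 -0.0433  0.1104] [-90.06   0.    23.49] F [-2.51 -1.61  5.99 -0.32  0.4 ] tz [0.162 0.095 0.058 0.045] 0.09 eff7 [ 0.102 -0.17  -0.222 -0.101] yaw [23.44 23.39 23.47 23.49] q [-38.4  12.5] 0.0124
```

>>> carry_out(
  targets=[
    [[0,0.1,0],[0,1.5,0]],
    [[0,0.1,0],[0,1.5,0]],
  ],
)

```text
time_s: 41.5
tool_pos: [0.6494, -0.0434, 0.1104]
tool_rot: [-90.1, -0.0, 20.5]
force: [-2.9, -2.5, 6.7]
grip_width: 0.0127
```

```bash
python3 st.py
```

```text
41.65 [ 0.6494 -0.0433  0.1104] [-90.06  -0.    20.51] F [-2.52 -1.59  7.17 -0.34  0.46] tz [0.29  0.234 0.231 0.176] 0.233 eff7 [-0.003 -0.281 -0.333 -0.212] yaw [20.46 20.4  20.49 20.51] q [-37.9   9.7] 0.0127
```

>>> carry_out(
  targets=[
    [[0,0,0],[0,1.4,0]],
    [[0,0,0],[0,1.4,0]],
  ],
)

```text
time_s: 41.85
tool_pos: [0.6494, -0.0433, 0.1103]
tool_rot: [-90.1, -0.0, 17.7]
force: [-2.1, -1.4, 7.2]
grip_width: 0.0126
```

```bash
python3 st.py; python3 -c "
from h import *
for r in plan([.6494,-.0433,.1704],17.7,[.5556,-.0123,.168],53.3,5): print(r)"
```

```text
42.0 [ 0.6494 -0.0433  0.1104] [-9.007e+01 -1.000e-02  1.772e+01] F [-2.61 -1.33  6.95 -0.36  0.48] tz [0.366 0.326 0.296 0.325] 0.328 eff7 [-0.111 -0.362 -0.411 -0.298] yaw [17.68 17.62 17.71 17.72] q [-37.4   7.1] 0.0131
[[-16.0, 0.5, 11.6], [0, -7.12, 0]]
[[-14.4, 0.5, 13.5], [0, -7.12, 0]]
[[-12.6, 0.5, 15.2], [0, -7.12, 0]]
[[-10.7, 0.5, 16.6], [0, -7.12, 0]]
[[-8.5, 0.5, 17.8], [0, -7.12, 0]]
```

>>> carry_out(
  targets=[
    [[0,0,0],[0,0,0]],
    [[0,0,0],[0,0,0]],
    [[0,0,0],[0,0,0]],
    [[0,-25,0],[0,0,0]],
    [[0,-35,0],[0,0,0]],
    [[-16.0,0.5,11.6],[0,-7.1,0]],
    [[-14.4,0.5,13.5],[0,-7.1,0]],
    [[-12.6,0.5,15.2],[0,-7.1,0]],
    [[-10.7,0.5,16.6],[0,-7.1,0]],
    [[-8.5,0.5,17.8],[0,-7.1,0]],
    [[0,0,0],[0,0,0]],
    [[0,0,0],[0,0,0]],
  ],
  jaw=0.5,
)

```text
time_s: 43.2
tool_pos: [0.5559, -0.0122, 0.1671]
tool_rot: [-90.1, -0.0, 53.0]
force: [0.3, -0.4, -0.1]
grip_width: 0.0433
```

```bash
python3 look.py w11;  python3 -c "
from h import *
o=env.get_obs()
for r in plan(o['tool_pos'],o['tool_rot'][2],[.5556,-.0123,.1075],53.2,1)[::1]: print(r)"
```

```text
43.2 [ 0.5559 -0.0122  0.1671] [-90.06  -0.    53.05] 0.0433 [ 0.094 -0.17  -0.044] [ 0.3  -0.37 -0.06] 0.074 [ 40.1  13.9 -47.2  99.6  10.8  71.1  43.2]
[[-0.3, 59.6, 0.6], [0, np.float64(-0.17), 0]]
```

View pics/w11.png

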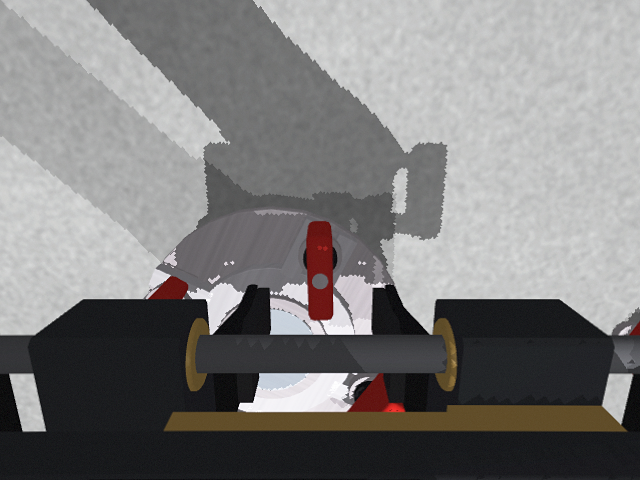

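>>> carry_out(
  targets=[
    [[-0.3,19,0.5],[0,0,0]],
    [[0,25,0],[0,0,0]],
    [[0,14,0],[0,0,0]],
    [[0,0,0],[0,0,0]],
  ],
)

```text
time_s: 43.65
tool_pos: [0.5539, -0.012, 0.1068]
tool_rot: [-89.8, 0.1, 53.1]
force: [-1.1, 0.6, 0.1]
grip_width: 0.0436
```

>>> carry_out(
  targets=[
    [[0,0,0],[0,0,0]],
    [[0,0,0],[0,0,0]],
    [[0,0,0],[0,0,0]],
    [[0,0,0],[0,0,0]],
    [[0,0,0],[0,0,0]],
  ],
  jaw=0.0,
  squeeze=45,
)

```text
time_s: 44.15
tool_pos: [0.5551, -0.0122, 0.1096]
tool_rot: [-90.1, 0.0, 53.2]
force: [-0.3, 1.4, 2.7]
grip_width: 0.0128
```

```bash
python3 st.py
```

```text
44.3 [ 0.5551 -0.0122  0.1096] [-9.006e+01  3.000e-02  5.319e+01] F [-0.98 -0.47  3.44 -0.05  0.11] tz [0.257 0.271 0.269 0.238] 0.259 eff7 [-0.27  -0.275 -0.25  -0.245] yaw [53.18 53.2  53.2  53.19] q [-46.3  41. ] 0.0126
```

>>> carry_out(
  targets=[
    [[0,0,0],[0,1,0]],
    [[0,0,0],[0,1,0]],
  ],
)

```text
time_s: 44.5
tool_pos: [0.5551, -0.0121, 0.1095]
tool_rot: [-90.0, 0.0, 51.1]
force: [-1.5, -2.6, 5.7]
grip_width: 0.0127
```

```bash
python3 st.py
```

```text
44.65 [ 0.5551 -0.012   0.1096] [-9.005e+01  3.000e-02  5.115e+01] F [-1.83 -1.6   5.08 -0.24  0.31] tz [0.437 0.396 0.379 0.377] 0.397 eff7 [-0.249 -0.434 -0.483 -0.405] yaw [51.12 51.08 51.14 51.15] q [-46.   39.1] 0.0126
```

>>> carry_out(
  targets=[
    [[0,0,0],[0,0,0]],
    [[0,0,0],[0,0,0]],
    [[0,0,0],[0,0,0]],
    [[0,0,0],[0,0,0]],
    [[0,-20,0],[0,0,0]],
    [[0,-30,0],[0,0,0]],
    [[0,-40,0],[0,0,0]],
    [[0,-45,0],[0,0,0]],
    [[0,-20,-30],[0,0,0]],
    [[0,0,-30],[0,0,0]],
    [[0,0,0],[0,0,0]],
    [[0,0,0],[0,0,0]],
  ],
  jaw=0.5,
)

```text
time_s: 45.85
tool_pos: [0.6016, -0.0495, 0.2632]
tool_rot: [-89.9, -0.0, 51.1]
force: [-0.0, -0.1, 0.2]
grip_width: 0.0433
```

```bash
python3 look.py w12
python3 - <<'E'
from h import *
im=env.read_camera("scene");cv2.imwrite("pics/s3.png",im[:,:,::-1])
env.read_camera("wrist");o=env.get_obs();im=env.read_camera("wrist");C=cam('wrist',o)
M=[r['mask'] for r in env.outline_of("wrist","knob_a") if r['p']>.4]
from fitall import fitall
fitall(C,im,M,[.0915]*len(M)); print(env.get_obs()['time_s'])
E
```

```text
45.85 [ 0.6016 -0.0495  0.2632] [-8.988e+01 -1.000e-02  5.113e+01] 0.0433 [ 0.048 -0.143 -0.033] [-0.01 -0.06  0.17] 0.004 [ 39.6  17.  -46.1  85.2  12.2  83.   44.4]
[195.3 195.9] [ 523.03 -107.14  -71.79] 0.134
[364.2 269.5] [647.47 -43.81 -67.01] 0.158
[319.9 148.8] [553.89 -12.71 -37.22] 0.165
cen [574.79625492 -54.55219634] rad [73.79318382 73.46506833 46.77773604] ang [-134.55148001    8.40669103  116.54652488]
46.1
```

View pics/w12.png

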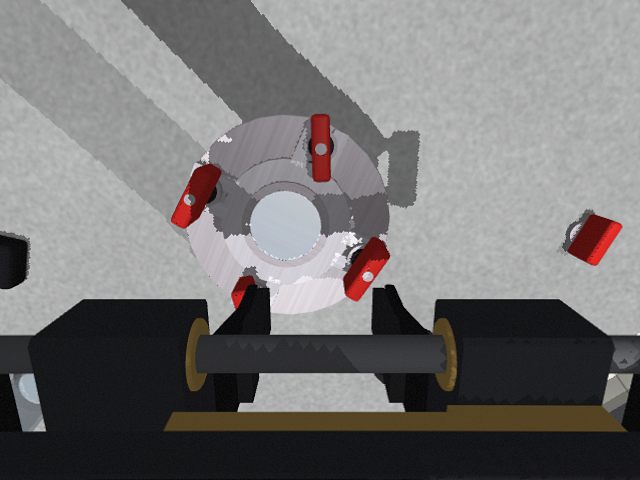

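View pics/s3.png

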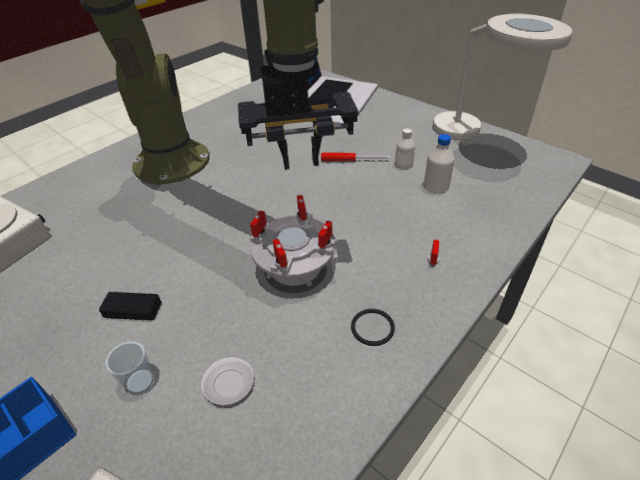

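```bash
python3 -c "
from h import *
for r in plan([.6016,-.0495,.2632],51.13,[.6200,-.1381,.168],63.4,4): print(r)"
```

```text
[[-14.4, 23.8, -17.5], [0, -3.07, 0]]
[[-15.3, 23.8, -16.7], [0, -3.07, 0]]
[[-16.1, 23.8, -15.8], [0, -3.07, 0]]
[[-17.0, 23.8, -15.0], [0, -3.07, 0]]
```

>>> carry_out(
  targets=[
    [[-14.4,23.8,-17.5],[0,-3.1,0]],
    [[-15.3,23.8,-16.7],[0,-3.1,0]],
    [[-16.1,23.8,-15.8],[0,-3.1,0]],
    [[-17,23.8,-15],[0,-3.1,0]],
    [[0,0,0],[0,0,0]],
    [[0,0,0],[0,0,0]],
  ],
)

```text
time_s: 46.7
tool_pos: [0.6198, -0.1376, 0.1687]
tool_rot: [-89.9, -0.0, 63.5]
force: [-0.6, 0.8, 0.0]
grip_width: 0.044
```

```bash
python3 look.py w13;  python3 -c "
from h import *
o=env.get_obs()
for r in plan(o['tool_pos'],o['tool_rot'][2],[.62,-.1381,.1085],63.3,1)[::1]: print(r)"
```

```text
46.7 [ 0.6198 -0.1376  0.1687] [-8.993e+01 -3.000e-02  6.350e+01] 0.044 [ 0.11  -0.146 -0.028] [-0.6   0.76  0.01] 0.043 [ 44.4  24.2 -44.4  88.2  17.3  74.7  61.4]
[[-1.7, 61.4, -0.3], [0, np.float64(0.3), 0]]
```

View pics/w13.png

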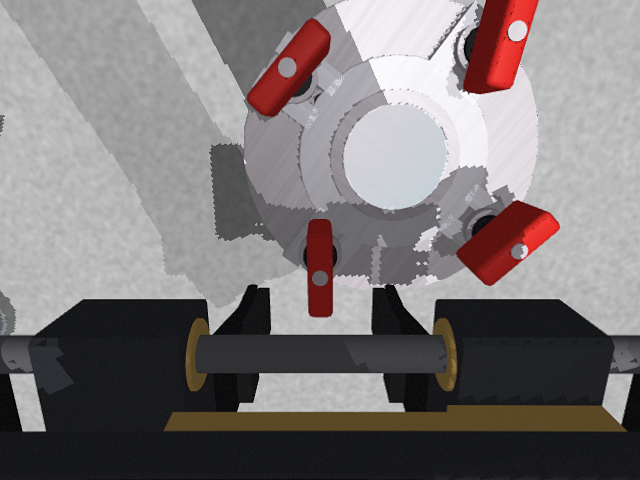

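>>> carry_out(
  targets=[
    [[-0.8,20,0],[0,0.1,0]],
    [[0,25,0],[0,0,0]],
    [[0,14,0],[0,0,0]],
    [[0,0,0],[0,0,0]],
  ],
)

```text
time_s: 47.15
tool_pos: [0.619, -0.1373, 0.1089]
tool_rot: [-89.9, 0.0, 63.6]
force: [0.3, -0.7, -0.3]
grip_width: 0.0429
```

>>> carry_out(
  targets=[
    [[0,0,0],[0,0,0]],
    [[0,0,0],[0,0,0]],
    [[0,0,0],[0,0,0]],
    [[0,0,0],[0,0,0]],
    [[0,0,0],[0,0,0]],
  ],
  jaw=0.0,
  squeeze=45,
)

```text
time_s: 47.65
tool_pos: [0.6204, -0.1384, 0.1104]
tool_rot: [-90.1, -0.1, 63.5]
force: [-1.4, -1.6, 0.6]
grip_width: 0.013
```

```bash
python3 st.py; python3 -c "
from h import *
for r in plan([.6200,-.1381,.1685],63.4,[.6494,-.0433,.168],17.7,6): print(r)"
```

```text
47.8 [ 0.6205 -0.1384  0.1104] [-9.006e+01 -3.000e-02  6.352e+01] F [-0.21 -0.    1.67  0.01 -0.17] tz [0.183 0.184 0.173 0.219] 0.19 eff7 [-0.211 -0.222 -0.199 -0.194] yaw [63.49 63.51 63.51 63.52] q [-43.3  60. ] 0.0129
[[16.3, 0.1, 2.7], [0, 7.62, 0]]
[[15.8, 0.1, 4.8], [0, 7.62, 0]]
[[15.0, 0.1, 6.9], [0, 7.62, 0]]
[[14.0, 0.1, 8.8], [0, 7.62, 0]]
[[12.7, 0.1, 10.6], [0, 7.62, 0]]
[[11.2, 0.1, 12.2], [0, 7.62, 0]]
```

>>> carry_out(
  targets=[
    [[0,0,0],[0,0,0]],
    [[0,0,0],[0,0,0]],
    [[0,0,0],[0,0,0]],
    [[0,-25,0],[0,0,0]],
    [[0,-35,0],[0,0,0]],
    [[16.3,0,2.7],[0,7.6,0]],
    [[15.8,0,4.8],[0,7.6,0]],
    [[15.0,0,6.9],[0,7.6,0]],
    [[14.0,0,8.8],[0,7.6,0]],
    [[12.7,0,10.6],[0,7.6,0]],
    [[11.2,0,12.2],[0,7.6,0]],
    [[0,0,0],[0,0,0]],
  ],
  jaw=0.5,
)

```text
time_s: 49.0
tool_pos: [0.6492, -0.0405, 0.1698]
tool_rot: [-89.9, -0.0, 18.1]
force: [0.2, 0.1, 0.0]
grip_width: 0.0434
```

>>> carry_out(
  targets=[
    [[0,0,0],[0,0,0]],
  ],
)

```text
time_s: 49.1
tool_pos: [0.6488, -0.0443, 0.1696]
tool_rot: [-90.0, 0.1, 18.1]
force: [-0.3, 0.8, 0.1]
grip_width: 0.044
```

```bash
python3 look.py w14;  python3 -c "
from h import *
o=env.get_obs()
for r in plan(o['tool_pos'],o['tool_rot'][2],[.6494,-.0433,.1105],17.7,1)[::1]: print(r)"
```

```text
49.1 [ 0.6488 -0.0443  0.1696] [-9.003e+01  5.000e-02  1.809e+01] 0.044 [ 0.014 -0.134 -0.042] [-0.34  0.78  0.07] -0.09 [ 30.2  24.4 -37.7  86.   15.2  74.8   9.1]
[[1.2, 59.1, 1.7], [0, np.float64(0.29), 0]]
```

View pics/w14.png

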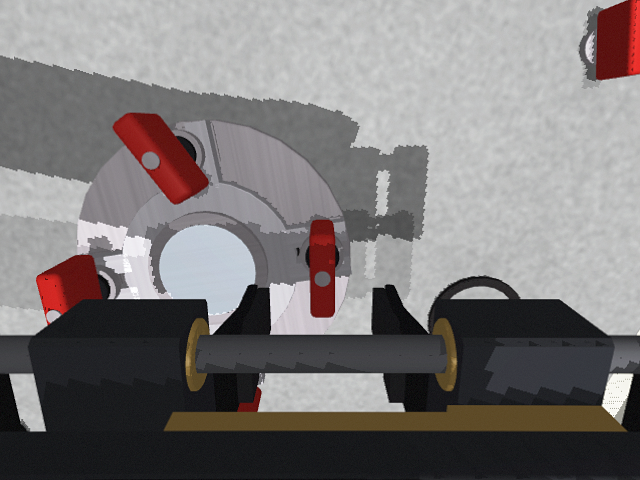

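>>> carry_out(
  targets=[
    [[0,-30,0],[0,0,0]],
    [[0,-40,0],[0,0,0]],
    [[0,-30,0],[0,0,0]],
    [[0,0,0],[0,0,0]],
    [[0,0,0],[0,0,0]],
  ],
)

```text
time_s: 49.65
tool_pos: [0.6492, -0.0456, 0.2703]
tool_rot: [-90.1, -0.0, 17.8]
force: [0.1, 0.5, 0.3]
grip_width: 0.043
```

```bash
python3 look.py w15; python3 -c "
from cell import env
print(env.sign_off())"
```

```text
49.65 [ 0.6492 -0.0456  0.2703] [-9.007e+01 -4.000e-02  1.784e+01] 0.043 [ 0.021 -0.112  0.032] [0.15 0.5  0.31] 0.014 [ 30.3  21.6 -38.5  77.8  13.3  85.1  10.5]
the job is handed in; nothing more can be done
None
```

All four knobs are turned down snug and the job is handed in at 49.7 s of the 72 s allowed, with the gripper open and clear of the chamber. I could not tell which knob is labelled A, so the order below is by position, with opposite knobs taken in pairs.

- **First round:** near-left, far-right, near-right, far-left, each turned 30° clockwise.
- **Second round:** same order, in steps of 3° or less near the end. Each knob turned freely to about 63 to 69° in total, then stiffened. I stopped each at about 0.3 to 0.35 N m above its running torque, at 74 to 77° in total.

**Last checks**
- **First knob, gripped again:** it still held firmly, and I turned it 2° further, to about 0.4 N m measured. That extra turn came after the second round.
- **Second knob, gripped again:** it held with about 0.19 N m on it. I did not turn it, so this confirms it held but does not measure its full torque.
- **Fourth knob:** I looked at it again but did not grip it. One camera fit put it 5° from where I left it, more than the 2 to 3° error those fits had earlier. The closer view showed it within about 1 to 2°.
- **Third knob:** one camera fit only, within about 2° of where I left it.
- **Level lid:** I did not measure this directly. It rests on all four knobs stiffening within about 6° of turn of each other.
- **Other things on the bench:** they looked unmoved in the last scene picture, at about 46 s. The rechecks on the second and fourth knobs came after it.

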